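# Put the last gouge back and shut the keeper bar of the carving-tool rack

### The arm

A 7-joint arm with a two-finger parallel gripper is mounted at the origin on the work surface. World frame = base frame: x ahead of the robot, y to its left, z up, the work surface at z = 0. Lengths are in mm, angles in degrees, forces in N, time in s.
With the tool pointing down it reaches from about 425 to 825 mm from the base axis. Payload 3.6 kg.
Tool frame: the origin (TCP) lies midway between the tips of the shut fingers; the grasp point (between the pads) lies 19 mm behind it; z points along the fingers, y is the direction in which the jaws open and shut (so a half turn about z gives the same grasp; the last joint's range is limited). The gripper opens to 85 mm and grips with 20 to 120 N. Pads are 22 mm wide; open, the fingers measure 114 mm over their backs; the gripper's body (76 mm by 85 mm) begins 54 mm behind the grasp point. The pads swing forward as they close: fully open they stand 13 mm farther back than shut.
Start: joints at [64.085, 35.231, -0.722, 81.555, 0.464, 63.22, -2.315], TCP at [268.49, -591.926, 231.297] pointing down, gripper open.
Joint ranges: [-178.69, 178.69], [-17.37, 117.87], [-77.05, 75.6], [15.02, 138.74], [-78.02, 258.01], [0.78, 113.62], [-162.83, 162.83]. Speed limits (degrees/s): [159.86, 159.86, 180, 180, 180, 180, 180].

### API

Orientations are given as [roll, pitch, yaw] about the fixed x, y, z axes, in that order (R = Rz(yaw) Ry(pitch) Rx(roll)).
In Python, from cell import manip, capture, workorder gives the robot as it stands.
- The arm moves only by the tool servo_tool, never from a script. Its arguments are lists of equal length, an entry for each row: "angular": the turn, a rotation vector about the tool's x, y, z normalised to -1 to 1, where 1 is 0.5 rad, a list of three; "delta_pos": the shift along the tool's x, y, z normalised to -1 to 1, where 1 is 0.15 m, a list of three; "claw": the gripper command: -1 is fully open, 1 is shut, values between are in proportion. A call has 1 to 5 rows; each row shifts and turns the commanded pose from where the row before left it, along the tool's axes as they then stand; what a row does not reach is not made up. A row lasts 1/8 s, in which the tool goes at most 62.5 mm and 10.7 degrees, less where a joint would pass 70% of its speed; a pose out of reach is approached as far as the arm can. A call with a number of a shift or a turn outside -1 to 1 is refused whole. A call with a gripper value outside its range is refused whole. The fingers move at their own pace and stop on an object; the grip force is fixed at half the most. Time passes only in rows, so rows that do not move let the fingers close. It gives the time, the measured TCP pose, the force and the opening at its end, in the units of the state.
- manip.observe(): the state, without advancing time (a new reading comes with each control period).
- capture(name): name is "scene" or "top"; returns a dict with "image" (384x512x3 uint8, blue, green, red), "depth" (384x512 float32, mm along the optical axis (not along the pixel's ray), 0 where there is no reading), "mtx" (3x3 intrinsics, pixels), "k1" (the pictures are not rectified: a ray, as slopes to the right and down, at radius r is drawn at 1 + k1 r^2 times it, then the intrinsics apply), "pose" (4x4, takes a point from camera to world coordinates). Camera axes: x right, y down, z forward; pixel columns grow to the right and rows downward; lengths in mm; the calibration is good to about 2 mm. A picture is of the moment at which its call begins.
- workorder.job_done(): hands the job in, once; it reports no verdict.
The state is a dict: "time": time; "qpos": joint angles; "dq": joint speeds; "effort": joint torques, N m; "tcp_pos": TCP position; "tool_rot": TCP orientation; "contact_force": force on the tool from outside, world axes, zero at the start; "ft_torque": the same for the moment, N m; "gripper_width": finger opening in mm.
Only numpy, scipy, OpenCV 4.12 (cv2) and the standard library are available. Lean on these libraries where they do the work, as an engineer would, in place of code of your own. Each camera call takes 0.05 s, during which the arm holds its last target.

### The job

Lay the loose carving gouge in the empty place of the sloping tool rack like its neighbours, handle down towards the ledge and blade up the slope, and let go of it. Then swing the steel keeper bar down across the tools until its end snaps home under the spring catch. Leave the tools already in the rack and everything else on the bench where they are.

Things in the scene. Friction and masses are not known exactly. Their poses are not given: they have to be found in the camera images.
- slope: Sloping 300 mm square board of the fixed wooden tool rack. Origin: middle of its upper face, 105 mm above the bench. x points up the slope (away from the robot, 32 degrees above level: the board faces up and to the robot), y across to the left, z square out of the board. Four tool places run along x at y = +84, +28, -28, -84 mm; the one at -28 is empty. Sites named 'in slope axes' have these axes
- low_batten (a point): Middle of the handle batten's foot on the board, x = -115 mm (batten 18 mm wide along x) in slope axes. It has a notch 35 mm wide at each place: floor 22 mm, teeth up to 36 mm above the board. Below it a ledge along the board's lower edge (face at x = -137 mm, 40 mm high) stops the handles; a tool let go may slide down to it
- high_batten (a point): Middle of the neck batten's foot on the board, x = +45 mm (batten 16 mm wide along x) in slope axes. It has a notch 22 mm wide at each place for the tool's neck: floor 30.5 mm, teeth up to 46 mm above the board
- place (a point): Where the centre of the loose gouge's handle belongs: in the empty place with the butt against the ledge, x = -74, y = -28, z = 34.5 mm in slope axes. Up to 25 mm farther up the slope is as good
- gouge_mid (a point): Loose carving gouge on the bench right of the rack: centre of its handle, 12.5 mm above the bench. x points along it to the blade, roughly away from the robot; z up. Squared wooden handle 125 x 25 x 25 mm (x = -62 to 62), brass ferrule, 8 mm round neck, fluted blade 18 mm wide, ending at x = 184 mm. 100 g, balanced 35 mm towards the blade. Lies on its handle, blade clear of the bench
- gouge: The same loose gouge: the point on the underside of its handle below gouge_mid, same axes
- gouge_tip (a point): Cutting edge of the loose gouge, on its axis, 184 mm from gouge_mid
- bar (a joint): Angle of the keeper bar, rad: 0 = shut across the tools, growing as it lifts off the board; 1.57 = square out of it (stop at 1.75). The hinge is stiff (0.2 N m): well open, the bar stays where it is left; it never shuts by itself. About 0.045 = end resting on the catch, not snapped in; under 0.015 = snapped in
- bar_hinge (a point): Hinge axis of the keeper bar, at the rack's left end: x = -25, y = 122, z = 54 mm in slope axes; it runs along x. The bar is a flat steel strip 22 mm wide (along x), 6 mm thick, reaching 250 mm from the axis along -y cos(q) + z sin(q) at angle q. Shut, its faces are 51 and 57 mm above the board, 4 mm clear of the handles
- bar_knob (a point): Small black knob near the bar's free end, 215 mm from the hinge axis: a point on its axis 12.5 mm from the bar's mid-plane. 18 mm across, standing 19 mm above the bar's upper (outer) face
- catch_bump (a point): Spring catch at the rack's right end: an upright springy steel leaf with a rolled bump, here at the bump's centre (x = -25, y = -129, z = 60.5 mm in slope axes), and a flared lip above. The bar's rounded end pushes the bump aside and snaps in beneath it, onto a stop: about 7 N at the bar's end, 9 to 10 N if pressed 190 mm from the hinge
- gouge_a_mid (a point): Gouge already in the rack, place y = +84 mm: centre of its handle (same handle as the loose one)
- gouge_b_mid (a point): Gouge already in the rack, place y = +28 mm: centre of its handle
- gouge_c_mid (a point): Gouge already in the rack, place y = -84 mm: centre of its handle
- brush_grip (a point): Flat varnish brush lying on the bench beside the loose gouge, 200 mm long, with a round dark wooden handle 20 mm thick and a 42 mm wide head; a point in its handle 40 mm behind its middle. Gouge and brush may lie either way round, left and right. Not part of the job
- mallet: Carver's turned wooden mallet standing on its head, 72 mm across, 215 mm tall; not part of the job
- jar: Closed amber glass jar, 68 mm across, 85 mm tall, to the left of the rack, nearer the robot; not part of the job
- bowl: Empty plastic bowl, 130 mm across, 50 mm tall; not part of the job
- tumbler: Empty steel tumbler, 68 mm across, 90 mm tall, to the left of the rack; not part of the job
- blank: Turned wooden spindle standing upright, 44 mm across, 130 mm tall, to the left of the rack; not part of the job
- stone: Grey sharpening stone, 90 x 35 x 16 mm, flat on the bench in front of the robot; not part of the job

How it is judged (in metres and radians):
On the way:
1. the loose gouge lies in the empty place of the rack, blade up the slope, let go, with the keeper bar still open (x of gouge_mid in the frame of slope between -0.082 and -0.044 m and y of gouge_mid in the frame of slope between -0.038 and -0.018 m and z of gouge_mid in the frame of slope between 0.0295 and 0.0395 m and x of gouge_tip in the frame of slope above 0.08 m and angle between the x axis of gouge_mid and the x axis of slope, either way round below 0.1 rad and value of joint bar above 0.3 rad and contact force between the fingers and gouge below 0.05 N), for 0.2 s.
At the end, for the whole second after the job is handed in: The gouge rests in the empty place, blade up the slope: handle centre within 10 mm of the place across, 5 mm in height, -8 to +30 mm along the slope, in line within 0.1 rad; and the keeper bar is snapped in under its catch (below 0.015 rad) (x of gouge_mid in the frame of slope between -0.082 and -0.044 m and y of gouge_mid in the frame of slope between -0.038 and -0.018 m and z of gouge_mid in the frame of slope between 0.0295 and 0.0395 m and x of gouge_tip in the frame of slope above 0.08 m and angle between the x axis of gouge_mid and the x axis of slope, either way round below 0.1 rad and value of joint bar below 0.015 rad and linear speed of gouge below 0.02 m/s); the robot touches nothing.
It fails at once if a tool already in the rack is moved by more than 20 mm (distance of any of gouge_a_mid, gouge_b_mid, gouge_c_mid from where it was at the start of the episode above 0.02 m).
It fails at once if another thing on the bench is moved by more than 30 mm (distance of any of brush_grip, mallet, jar, bowl, tumbler, stone, blank from where it was at the start of the episode above 0.03 m).
It also fails if it takes over 64 s, if anything falls off the work surface, if the arm or the gripper's body presses on something with over 40 N, if the wrist force passes 120 N, or if a joint passes its speed limit or range.

## Working session

There is one attempt and no reset: what is moved stays moved. The work goes in short steps, Python scripts to look and compute and a tool call to move; the robot and the scene stay as the last step left them, time stands still between calls to the robot, and variables do not carry over. Pictures are saved under pics/ and viewed, and the job is handed in when it is done.

Besides the shell and the picture viewer there is one more tool, called after ">>>" as a command line: name --argument value ..., lists and objects as JSON in quotes. servo_tool: Moves the arm, as the interface text tells. Its arguments: {"type":"object","properties":{"angular":{"type":"array","items":{"type":"array","items":{"type":"number"}}},"delta_pos":{"type":"array","items":{"type":"array","items":{"type":"number"}}},"claw":{"type":"array","items":{"type":"number"}}},"required":["angular","delta_pos","claw"]}

```bash
mkdir -p pics; ls; cat > h.py <<'E'
import numpy as np, cv2, json
from cell import manip, capture, workorder
def snap(n,tag):
    c=capture(n); cv2.imwrite(f'pics/{tag}.png',c['image']); np.savez(f'{tag}.npz',**c); return c
def load(tag): return dict(np.load(f'{tag}.npz'))
def rays(c,uv):
    K=np.array(c['mtx'],float);uv=np.atleast_2d(uv).astype(float).reshape(-1,1,2)
    return cv2.undistortPoints(uv,K,np.array([float(c['k1']),0,0,0])).reshape(-1,2)
def pt(c,u,v,w=1):
    d=c['depth'][v-w:v+w+1,u-w:u+w+1];d=np.median(d[d>0]) if (d>0).any() else np.nan
    r=rays(c,[u,v])[0];P=c['pose'];return P[:3,:3]@np.array([r[0]*d,r[1]*d,d])+P[:3,3]
def cloud(c):
    h,w=c['depth'].shape;vv,uu=np.mgrid[:h,:w]
    r=rays(c,np.c_[uu.ravel(),vv.ravel()]);d=c['depth'].ravel().astype(float)
    X=np.c_[r*d[:,None],d]@c['pose'][:3,:3].T+c['pose'][:3,3];X[d<=0]=np.nan
    return X.reshape(h,w,3)
def proj(c,X):
    P=c['pose'];x=(np.atleast_2d(X)-P[:3,3])@P[:3,:3]
    return cv2.projectPoints(x.reshape(-1,1,3),np.zeros(3),np.zeros(3),np.array(c['mtx'],float),np.array([float(c['k1']),0,0,0]))[0].reshape(-1,2)
E
python3 - <<'E'
from h import *
print(manip.observe())
for n in('scene','top'):
    c=snap(n,n+'0');print(n,c['mtx'],c['k1'],c['pose'].round(3))
E
```

```text
pics
{'time': 0.0, 'qpos': array([64.08435609, 35.29010912, -0.72353842, 81.64159115,  0.46415362,
       63.22051849, -2.31351312]), 'dq': array([-0.00242559, -0.03185506,  0.02741505, -0.00498649,  0.07507648,
        0.06772225, -0.0355308 ]), 'effort': array([-6.48198534e-05, -4.69210160e+01,  2.59114215e-01, -1.71030021e+01,
        9.84662067e-03,  9.75927862e-03, -8.78686137e-06]), 'tcp_pos': array([ 268.18397944, -591.24586745,  230.12683954]), 'tool_rot': array([-1.79850663e+02,  1.86159597e-03,  2.44029390e+01]), 'contact_force': array([-0.52745976,  0.44741759, -0.40872504]), 'ft_torque': array([ 0.03352911, -0.00268667,  0.02556122]), 'gripper_width': 85.51199487506622}
scene [[372.5673505    0.         255.61177583]
 [  0.         372.5673505  192.97221415]
 [  0.           0.           1.        ]] -0.027547786620652832 [[ 1.240000e-01  5.260000e-01 -8.410000e-01  1.564421e+03]
 [ 9.920000e-01 -5.600000e-02  1.110000e-01 -1.471180e+02]
 [ 1.200000e-02 -8.480000e-01 -5.290000e-01  7.581560e+02]
 [ 0.000000e+00  0.000000e+00  0.000000e+00  1.000000e+00]]
top [[471.92323308   0.         251.66520249]
 [  0.         471.92323308 196.07539374]
 [  0.           0.           1.        ]] -0.07110399554358093 [[-1.200000e-01 -9.720000e-01  2.030000e-01  2.373320e+02]
 [-9.930000e-01  1.180000e-01 -2.200000e-02  8.462000e+00]
 [-3.000000e-03 -2.040000e-01 -9.790000e-01  1.654789e+03]
 [ 0.000000e+00  0.000000e+00  0.000000e+00  1.000000e+00]]
```

View pics/scene0.png

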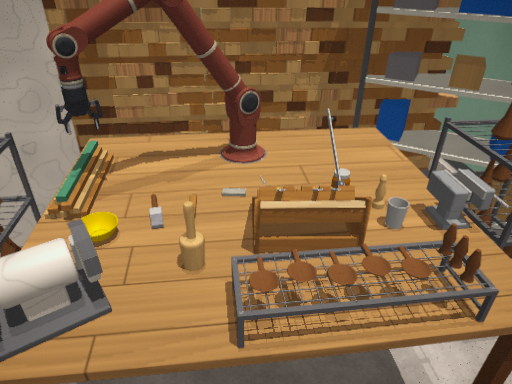

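View pics/top0.png

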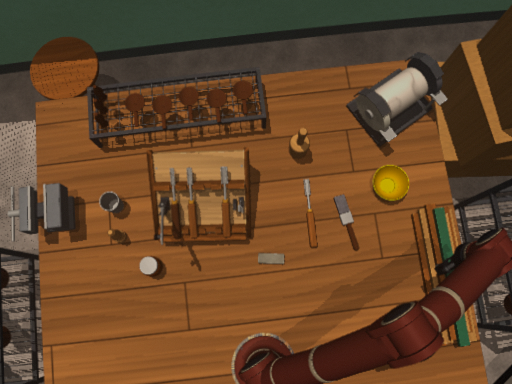

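```bash
python3 - <<'E'
from h import *
c=load('top0');im=c['image']
a=cv2.resize(im[140:260,140:260],None,fx=5,fy=5,interpolation=cv2.INTER_CUBIC);cv2.imwrite('pics/z1.png',a)
a=cv2.resize(im[165:265,280:370],None,fx=6,fy=6,interpolation=cv2.INTER_CUBIC);cv2.imwrite('pics/z2.png',a)
s=load('scene0')
a=cv2.resize(s['image'][100:260,240:390],None,fx=4,fy=3.75,interpolation=cv2.INTER_CUBIC);cv2.imwrite('pics/z3.png',a)
for u,v in [(200,160),(170,190),(208,200),(311,230),(307,183),(345,220),(300,145),(240,165),(160,158),(209,233)]: print(u,v,pt(c,u,v).round(1))
E
```

```text
200 160 [685.4 128.8 169.7]
170 190 [609.4 242.8 118.5]
208 200 [565.2 121.6  94.6]
311 230 [ 431.2 -218.9   21.4]
307 183 [ 601.7 -230.5   11.9]
345 220 [ 451.9 -343.    19.5]
300 145 [ 716.8 -212.4  105.2]
240 165 [655.7   0.7 159.1]
160 158 [707.1 258.1 173.4]
209 233 [461.5 134.2  36.1]
```

View pics/z1.png

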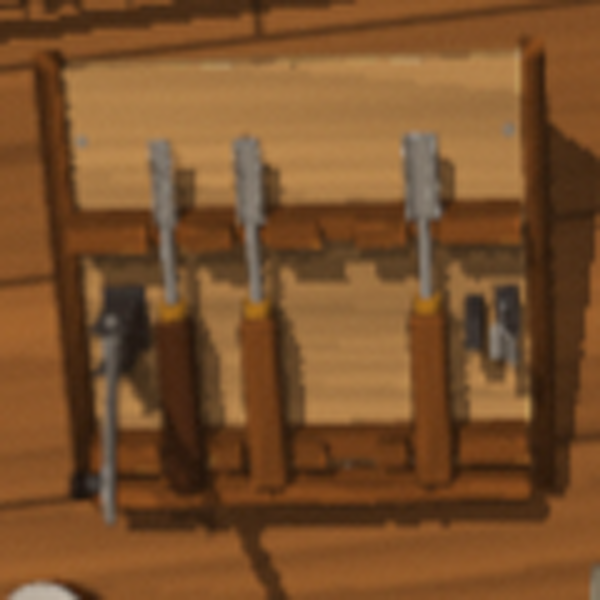

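View pics/z2.png

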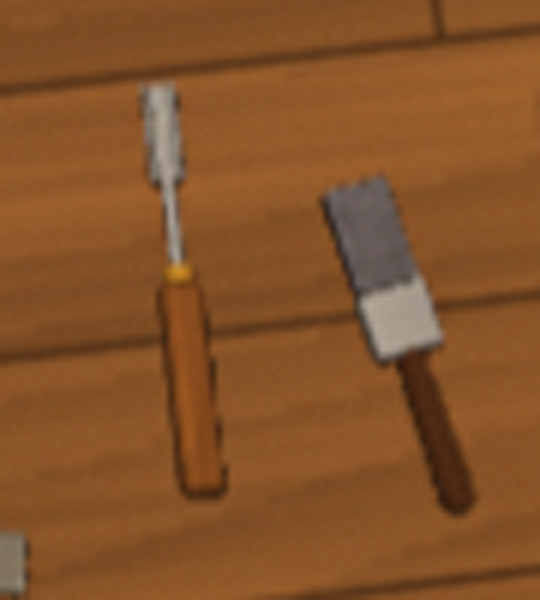

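View pics/z3.png

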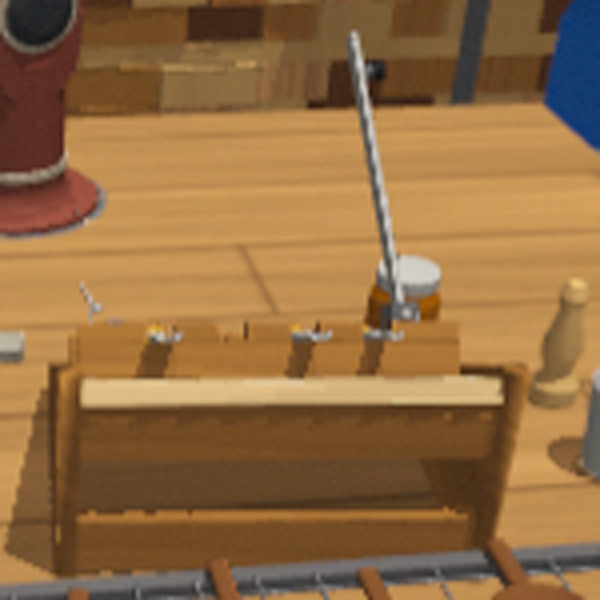

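```bash
cat > fit.py <<'E'
from h import *
from scipy.optimize import least_squares
c=load('top0');X=cloud(c)
B=X[153:180,156:244].reshape(-1,3);B=B[np.isfinite(B).all(1)]
# robust plane
for _ in range(6):
    m=B.mean(0);n=np.linalg.svd(B-m,full_matrices=False)[2][2];n*=np.sign(n[2]);r=(B-m)@n;B=B[abs(r)<max(2,2*np.median(abs(r)))]
print(len(B),n.round(4),np.rad2deg(np.arccos(n[2])),'yaw',np.rad2deg(np.arctan2(-n[1],-n[0])), abs(r).mean())
yaw=np.arctan2(-n[1],-n[0])
def frame(yaw,o):
    t=np.deg2rad(32);h=np.array([np.cos(yaw),np.sin(yaw),0]);x=h*np.cos(t)+np.array([0,0,np.sin(t)])
    y=np.array([-np.sin(yaw),np.cos(yaw),0]);return np.c_[x,y,np.cross(x,y)]
print(m)
E
python3 - <<'E'
from fit import *
R=frame(yaw,0)
# point on plane with z=105 along x through approx
o=m+R[:,0]*((105-m[2])/np.sin(np.deg2rad(32)))
S=(X-o)@R
reg=np.isfinite(S).all(2)&(abs(S[...,0])<190)&(abs(S[...,1])<190)&(S[...,2]>-15)&(S[...,2]<300)
P=S[reg];
# height map 2mm cells
img=np.full((200,200),np.nan)
i=((190-P[:,0])/2).astype(int);j=((190-P[:,1])/2).astype(int)
img=np.zeros((190,190,3),np.uint8)
col=c['image'][reg]
o_=np.argsort(P[:,2]);i,j=i[o_],j[o_]
hm=np.zeros((190,190),np.float32);hm[i,j]=P[o_,2]+20;
img=cv2.applyColorMap(np.clip(hm*2,0,255).astype(np.uint8),cv2.COLORMAP_JET)
cv2.imwrite('pics/hm.png',cv2.resize(cv2.morphologyEx(img,cv2.MORPH_CLOSE,np.ones((3,3))),None,fx=3,fy=3,interpolation=cv2.INTER_NEAREST))
print(o)
# 
for x0 in(-60,): 
    sel=(abs(P[:,0]+70)<30)&(P[:,2]>38)&(P[:,2]<55)
    print(np.histogram(P[sel,1],bins=np.arange(-180,180,8)))
E
```

```text
1145 [-0.5153  0.05    0.8555] 31.180875238294046 yaw -5.545344582122991 1.2183271496596386
[670.60926732 134.40172432 160.17216606]
[582.72855756 142.93387429 105.        ]
(array([ 0,  0,  0,  0,  0,  0,  0,  0,  0,  0, 17, 38, 40, 30,  0,  0,  0,
        0,  0,  0,  0,  0,  0,  0, 13, 41, 41, 28,  0,  0,  0, 13, 38, 42,
       29,  0,  2,  2,  0,  0,  0,  0,  0,  0]), array([-180, -172, -164, -156, -148, -140, -132, -124, -116, -108, -100,
        -92,  -84,  -76,  -68,  -60,  -52,  -44,  -36,  -28,  -20,  -12,
         -4,    4,   12,   20,   28,   36,   44,   52,   60,   68,   76,
         84,   92,  100,  108,  116,  124,  132,  140,  148,  156,  164,
        172]))
```

View pics/hm.png

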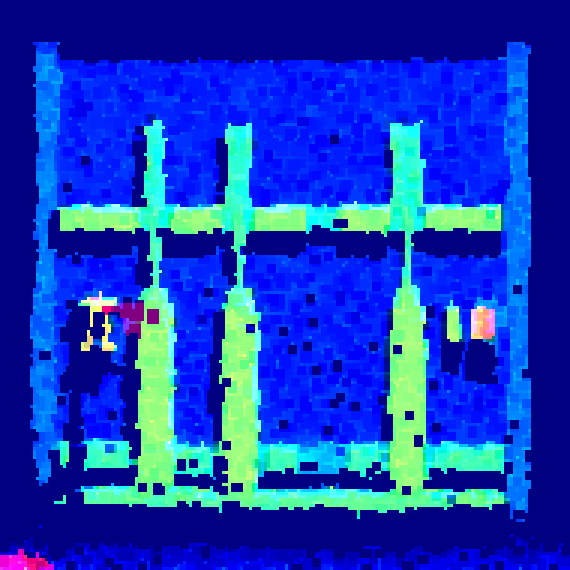

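```bash
cat > fit2.py <<'E'
from fit import *
R=frame(yaw,0);o=np.array([582.73,142.93,105.])
for it in range(3):
    S=(X-o)@R;P=S.reshape(-1,3);P=P[np.isfinite(P).all(1)]
    cs=[];sl=[]
    for y0 in(84,28,-84):
        e=[]
        xs=np.arange(-105,-50,5)
        for x0 in xs:
            q=P[(abs(P[:,0]-x0)<4)&(abs(P[:,1]-y0)<22)&(P[:,2]>40)&(P[:,2]<56)]
            e.append((np.percentile(q[:,1],4)+np.percentile(q[:,1],96))/2 if len(q)>5 else np.nan)
        e=np.array(e);g=np.isfinite(e);p=np.polyfit(xs[g],e[g],1);sl.append(p[0]);cs.append(np.polyval(p,-74)-y0)
    b=P[(abs(P[:,1]+10)<120)&(P[:,0]>70)&(P[:,0]<140)&(abs(P[:,2])<8)&((abs(P[:,1]-84)>25)&(abs(P[:,1]-28)>25)&(abs(P[:,1]+84)>25))]
    b2=P[(abs(P[:,1]+20)<25)&(P[:,0]>-90)&(P[:,0]<0)&(abs(P[:,2])<8)]
    hz=[np.median(P[(abs(P[:,0]+74)<25)&(abs(P[:,1]-y)<8)&(P[:,2]>35)&(P[:,2]<60)][:,2]) for y in(84,28,-84)]
    t=P[(abs(P[:,1])<120)&(abs(P[:,2])<6)];xt=np.percentile(t[:,0],99.5)
    print('dy',np.round(cs,2),'slopes',np.round(sl,4),'boardz',np.median(b[:,2]),np.median(b2[:,2]),'handle top z',np.round(hz,1),'top edge',xt)
    dz=np.r_[b[:,2],b2[:,2]].mean()
    # vertical residual only via horizontal shift along h: keep origin z=105
    yaw+=np.mean(sl);R=frame(yaw,0)
    o=o+R[:,1]*np.mean(cs)
    hd=np.array([np.cos(yaw),np.sin(yaw),0])
    if it<2:o=o-hd*(dz/np.sin(np.deg2rad(32)))
print('yaw',np.rad2deg(yaw),'o',o)
E
python3 fit2.py
```

```text
1145 [-0.5153  0.05    0.8555] 31.180875238294046 yaw -5.545344582122991 1.2183271496596386
[670.60926732 134.40172432 160.17216606]
dy [1.76 1.94 2.15] slopes [0.0248 0.0282 0.0176] boardz -0.3910769224164169 -0.21186864790648036 handle top z [46.6 46.6 46.5] top edge 148.74332051855254
dy [2.1  1.76 1.95] slopes [-0.0043  0.0005  0.0093] boardz 0.33269171879594506 0.3404399093314394 handle top z [45.9 46.5 47.9] top edge 148.5267150369799
dy [0.32 0.54 0.3 ] slopes [-0.0056 -0.0253 -0.0206] boardz 0.08002805141099188 0.09486806874950054 handle top z [45.5 46.7 47.3] top edge 148.98661091062783
yaw -5.074632848037119 o [583.1084341  147.18746565 105.        ]
```

```bash
cat > ov.py <<'E'
from h import *
import sys
def frame(yaw):
    t=np.deg2rad(32);h=np.array([np.cos(yaw),np.sin(yaw),0]);x=h*np.cos(t)+np.array([0,0,np.sin(t)])
    y=np.array([-np.sin(yaw),np.cos(yaw),0]);return np.c_[x,y,np.cross(x,y)]
def ov(tag,yaw,o,out,box,f=6,q=1.5):
    R=frame(np.deg2rad(yaw));c=load(tag)
    lines=[]
    def L(a,b): lines.append((np.array(a,float),np.array(b,float)))
    for y in(84,28,-84):
        for s in(-12.5,12.5): L((-136,y+s,47),(-12,y+s,47))
    L((150,-150,0),(150,150,0));
    for y in(84,28,-28,-84):
        for s in(-11,11):L((45-8,y+s,46),(53,y+s,46))
        for s in(-17.5,17.5):L((-124,y+s,36),(-106,y+s,36))
    L((-137,-150,40),(-137,150,40));L((53,-130,46),(53,130,46));L((37,-130,46),(37,130,46))
    d=np.array([0,-np.cos(q),np.sin(q)]);u=np.array([0,np.sin(q),np.cos(q)]);H=np.array([-25,122,54.])
    L(H,H+250*d);L(H+215*d,H+215*d+22*u)
    L((-36,-129,60),(-14,-129,60))
    x0,y0,x1,y1=box
    im=cv2.resize(c['image'][y0:y1,x0:x1],None,fx=f,fy=f,interpolation=cv2.INTER_CUBIC)
    for a,b in lines:
        p=proj(c,np.array([a,b])@R.T+o);p=((p-[x0,y0]+.5)*f-.5)
        p=np.round(p).astype(int);cv2.line(im,tuple(map(int,p[0])),tuple(map(int,p[1])),(0,255,0),1)
    cv2.imwrite(out,im)
E
python3 - <<'E'
from ov import *
o=np.array([583.1,147.2,105]);
ov('top0',-5.1,o,'pics/o1.png',(145,140,255,245),5.6)
ov('scene0',-5.1,o,'pics/o2.png',(240,100,390,230),5)
E
```

```text
(no output)
```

View pics/o1.png

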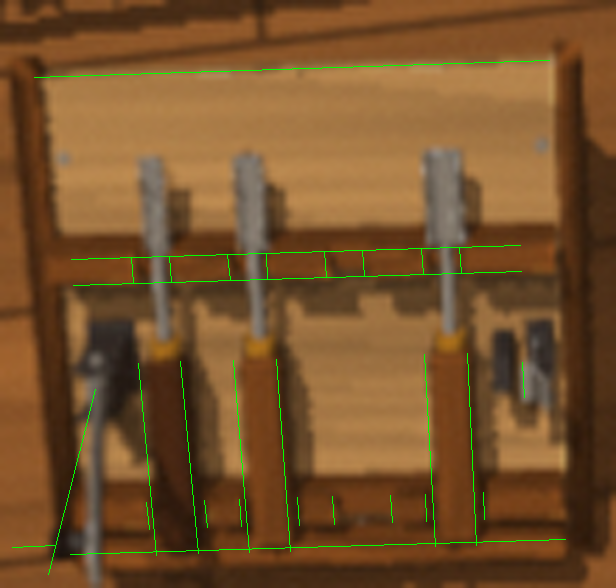

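View pics/o2.png

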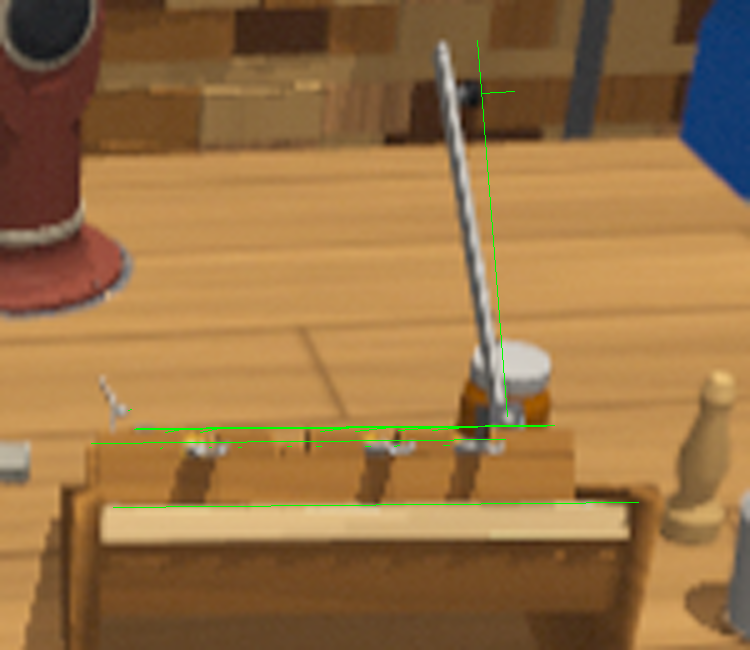

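```bash
python3 - <<'E'
from ov import *
o=np.array([583,144.5,105]);
ov('top0',-6.2,o,'pics/o3.png',(145,140,255,245),5.6,1.32)
ov('scene0',-6.2,o,'pics/o4.png',(240,100,390,230),5,1.32)
E
```

```text
(no output)
```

View pics/o3.png

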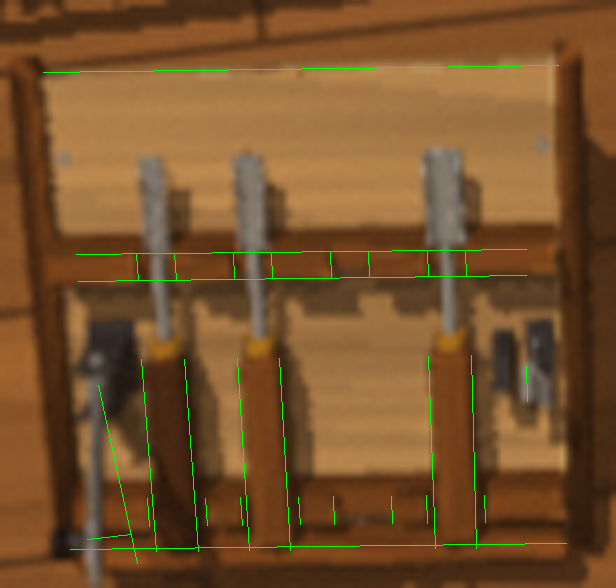

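View pics/o4.png

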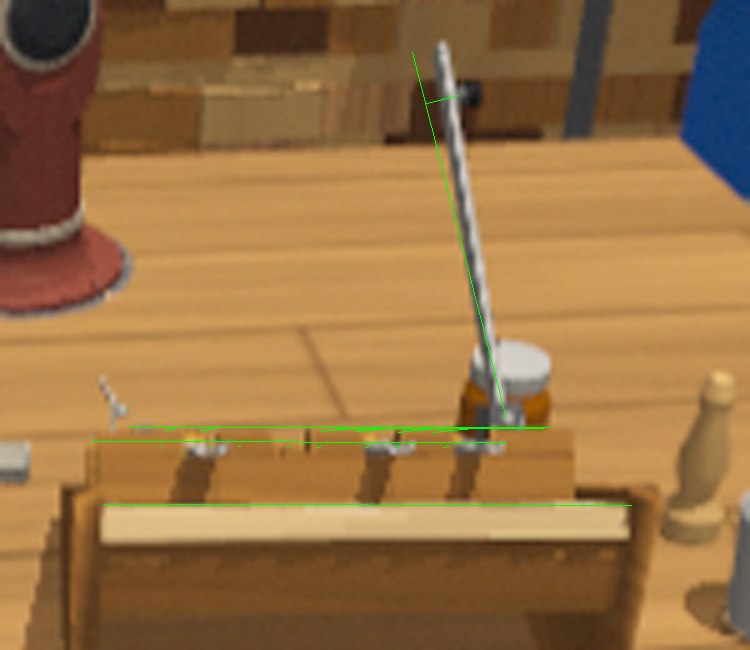

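```bash
python3 - <<'E'
from h import *
c=load('top0');X=cloud(c)
hsv=cv2.cvtColor(c['image'],cv2.COLOR_BGR2HSV)
sub=X[205:255,300:325].reshape(-1,3)
q=sub[np.isfinite(sub).all(1)&(sub[:,2]>13)]
print(len(q),q[:,2].min(),np.median(q[:,2]),q[:,2].max())
r=cv2.minAreaRect(q[:,:2].astype(np.float32));print(r)
m=q[:,:2].mean(0);v=np.linalg.svd(q[:,:2]-m,full_matrices=False)[2][0];print('axis deg',np.rad2deg(np.arctan(v[1]/v[0])),m)
# RGB pixel edges on plane z=25: handle corners from zoom z2 (x6, origin 280,165)
def onz(u,v,z):
    r=rays(c,[u,v])[0];d=c['pose'][:3,:3]@np.array([r[0],r[1],1]);p=c['pose'][:3,3];return p+d*(z-p[2])/d[2]
for n,(a,b),z in [('butt',(202,492),20),('front',(179,280),20),('tip',(159,86),12),('ferr',(178,270),12),('bl',(181,493),25),('br',(224,490),25),('fl',(161,285),25),('fr',(199,283),25)]:
    print(n,onz(280+(a+.5)/6-.5,165+(b+.5)/6-.5,z).round(1))
E
```

```text
266 13.144092449776736 22.611454181280692 36.891581805127316
((447.6829528808594, -222.0789337158203), (25.67893409729004, 146.7813720703125), 88.0481185913086)
axis deg -2.1009435892136827 [ 438.94890114 -220.81057236]
butt [ 373.1 -218.5   20. ]
front [ 497.8 -223.1   20. ]
tip [ 617.  -229.4   12. ]
ferr [ 505.1 -224.5   12. ]
bl [ 373.6 -205.7   25. ]
br [ 372.3 -230.6   25. ]
fl [ 495.4 -211.5   25. ]
fr [ 493.9 -233.8   25. ]
```

```bash
cat > pl.py <<'E'
from h import *
from ov import frame
from scipy.spatial.transform import Rotation as Ro
YAW=-6.2;O=np.array([583,143.5,105.]);RS=frame(np.deg2rad(YAW))
def s2w(p): return RS@np.array(p,float)+O
RT=RS@np.diag([1,-1,-1.])   # tool pointing into board, x up slope
def down(yaw): return Ro.from_euler('xyz',[180,0,yaw],degrees=True).as_matrix()
def cur():
    s=manip.observe();return s,Ro.from_euler('xyz',s['tool_rot'],degrees=True).as_matrix(),s['tcp_pos']
def plan(p,R,grip=None):
    s,Rc,pc=cur()
    d=Rc.T@(np.array(p)-pc);rv=Ro.from_matrix(Rc.T@R).as_rotvec()
    n=max(np.linalg.norm(d)/55,np.rad2deg(np.linalg.norm(rv))/10)
    print('t %.2f'%s['time'],'tcp',pc.round(1),'rot',s['tool_rot'].round(1),'w %.1f'%s['gripper_width'],'F',s['contact_force'].round(1))
    print('target',np.round(p,1),'total tool delta mm',d.round(1),'norm',(d/150).round(3),'ang norm',(rv/.5).round(3),'rows>=%.1f'%n)
    print('slope tcp',(RS.T@(pc-O)).round(1))
E
python3 -c "
from pl import *
plan([465.5,-222,130],down(-2.3))"
```

```text
t 0.10 tcp [ 268.2 -591.3  230.2] rot [-179.9   -0.    24.4] w 85.4 F [ 0.5  0.1 -1. ]
target [ 465.5 -222.   130. ] total tool delta mm [ 332.2 -254.6  100.9] norm [ 2.215 -1.697  0.672] ang norm [-0.005  0.001  0.932] rows>=7.8
slope tcp [-131.7 -764.5  230. ]
```

>>> servo_tool --angular '[[0, 0, 0], [0, 0, 0], [0, 0, 0], [0, 0, 0], [0, 0, 0]]' --delta_pos '[[0.22, -0.17, 0.03], [0.22, -0.17, 0.03], [0.22, -0.17, 0.03], [0.22, -0.17, 0.06], [0.22, -0.17, 0.06]]' --claw '[-0.3, -0.3, -0.3, -0.3, -0.3]'

```text
time: 0.72
tcp_pos: [366.4, -406.2, 199.3]
tool_rot: [-180.0, 0.0, 24.4]
contact_force: [0.2, -0.5, -0.4]
gripper_width: 55.5
```

>>> servo_tool --angular '[[0, 0, 0], [0, 0, 0], [0, 0, 0], [0, 0, 0], [0, 0, 0]]' --delta_pos '[[0.22, -0.17, 0.08], [0.22, -0.17, 0.08], [0.22, -0.17, 0.08], [0.22, -0.17, 0.08], [0.22, -0.17, 0.08]]' --claw '[-0.3, -0.3, -0.3, -0.3, -0.3]'

```text
time: 1.35
tcp_pos: [464.0, -222.1, 139.2]
tool_rot: [-180.0, 0.0, 24.4]
contact_force: [0.7, 0.1, 0.2]
gripper_width: 55.2
```

>>> servo_tool --angular '[[0, 0, 0.31], [0, 0, 0.31], [0, 0, 0.31], [0, 0, 0], [0, 0, 0]]' --delta_pos '[[0, 0, 0], [0, 0, 0], [0, 0, 0], [0, 0, 0], [0, 0, 0]]' --claw '[-0.3, -0.3, -0.3, -0.3, -0.3]'

```text
time: 1.98
tcp_pos: [463.6, -223.3, 139.7]
tool_rot: [-180.0, 0.0, -2.1]
contact_force: [-0.3, -0.6, 0.1]
gripper_width: 55.5
```

```bash
python3 -c "
from pl import *
plan([465.5,-222,80],down(-2.3))
snap('top','top1');snap('scene','scene1')
cv2.imwrite('pics/z4.png',cv2.resize(load('scene1')['image'][100:260,90:240],None,fx=4,fy=3.75))"
```

```text
t 1.98 tcp [ 463.6 -223.3  139.7] rot [-180.     0.    -2.1] w 55.5 F [-0.3 -0.6  0.1]
target [ 465.5 -222.    80. ] total tool delta mm [ 1.9 -1.3 59.7] norm [ 0.013 -0.009  0.398] ang norm [-0.     0.001  0.007] rows>=1.1
slope tcp [ -48.7 -377.5   71.3]
```

View pics/z4.png

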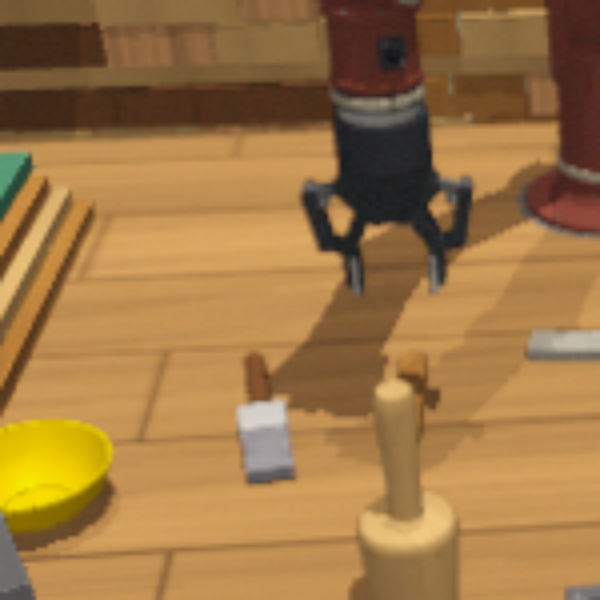

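>>> servo_tool --angular '[[0, 0, 0], [0, 0, 0], [0, 0, 0], [0, 0, 0], [0, 0, 0]]' --delta_pos '[[0.013, -0.009, 0.2], [0, 0, 0.2], [0, 0, 0.2], [0, 0, 0.2], [0, 0, 0.09]]' --claw '[-0.3, -0.3, -0.3, -0.3, -0.3]'

```text
time: 2.7
tcp_pos: [465.0, -221.9, 4.9]
tool_rot: [-179.9, 0.1, -2.2]
contact_force: [0.1, 0.5, 0.3]
gripper_width: 55.5
```

>>> servo_tool --angular '[[0, 0, 0], [0, 0, 0]]' --delta_pos '[[0, 0, 0], [0, 0, 0]]' --claw '[-0.3, -0.3]'

```text
time: 2.95
tcp_pos: [466.4, -222.6, 7.3]
tool_rot: [180.0, -0.1, -2.2]
contact_force: [-0.6, -0.0, -0.0]
gripper_width: 55.4
```

>>> servo_tool --angular '[[0, 0, 0], [0, 0, 0], [0, 0, 0], [0, 0, 0], [0, 0, 0]]' --delta_pos '[[0, 0, 0.01], [0, 0, 0], [0, 0, 0], [0, 0, 0], [0, 0, 0]]' --claw '[0.2, 1, 1, 1, 1]'

```text
time: 3.58
tcp_pos: [466.2, -222.4, 5.8]
tool_rot: [180.0, -0.1, -2.2]
contact_force: [-0.9, 0.1, 6.3]
gripper_width: 23.7
```

>>> servo_tool --angular '[[0, 0, 0], [0, 0, 0], [0, 0, 0], [0, 0, 0], [0, 0, 0]]' --delta_pos '[[0, 0, 0], [0, 0, -0.05], [0, 0, -0.2], [0, 0, -0.3], [0, 0, 0]]' --claw '[1, 1, 1, 1, 1]'

```text
time: 4.2
tcp_pos: [467.8, -223.1, 90.4]
tool_rot: [179.9, -0.4, -2.2]
contact_force: [0.4, -0.2, -0.8]
gripper_width: 24.1
```

```bash
python3 -c "
from pl import *
plan([465.5,-222,80],down(-2.3))
snap('top','top2');snap('scene','scene2')
a=cv2.resize(load('scene2')['image'][100:240,90:240],None,fx=4,fy=4);b=cv2.resize(load('top2')['image'][160:260,270:370],None,fx=5.6,fy=5.6)
cv2.imwrite('pics/z5.png',a);cv2.imwrite('pics/z6.png',b)"
```

```text
t 4.20 tcp [ 467.8 -223.1   90.4] rot [179.9  -0.4  -2.2] w 24.1 F [ 0.4 -0.2 -0.8]
target [ 465.5 -222.    80. ] total tool delta mm [-2.4 -1.  10.4] norm [-0.016 -0.007  0.069] ang norm [ 0.005 -0.013  0.002] rows>=0.2
slope tcp [ -71.3 -376.9   27.4]
```

View pics/z5.png

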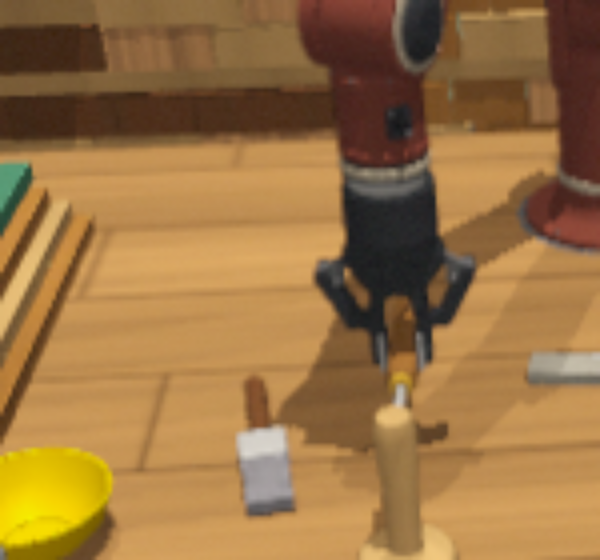

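View pics/z6.png

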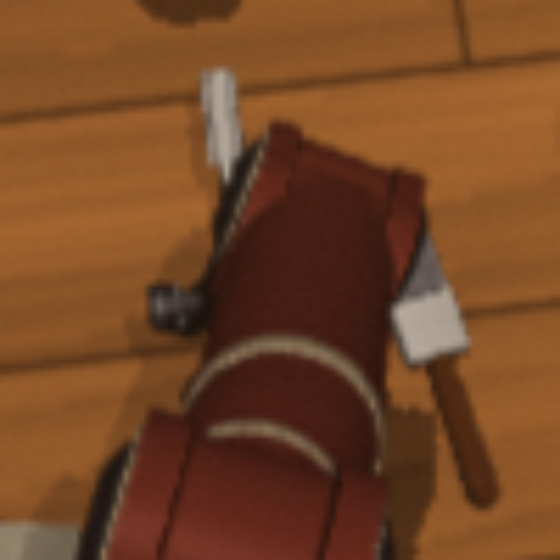

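```bash
python3 -c "
from pl import *
c=load('top2');s,R,p=cur()
print(proj(c,p+R@np.array([-31+184,0,-6.7])), 270+217/5.6,160+72/5.6)
t=pt(c,309,173);print(t, (R.T@(t-p)))
plan([468,-223,230],down(-2.3))
plan(s2w([-37,-28,150]),RT);plan([468,-223,230],RT)"
```

```text
[[308.21337546 172.85046445]] 308.75 172.85714285714286
[ 617.52223683 -230.44756405   93.69057667] [152.37291505   2.6931915   -6.24097388]
t 4.30 tcp [ 465.4 -221.8   87.5] rot [-180.     0.    -2.2] w 23.5 F [ 0.7  0.1 -1.4]
target [ 468 -223  230] total tool delta mm [   2.7    1.1 -142.5] norm [ 0.018  0.007 -0.95 ] ang norm [-0.     0.     0.002] rows>=2.6
slope tcp [ -75.  -375.9   26.2]
t 4.30 tcp [ 465.4 -221.8   87.5] rot [-180.     0.    -2.2] w 23.5 F [ 0.7  0.1 -1.4]
target [469.8 127.6 212.6] total tool delta mm [  -9.3 -349.4 -125.1] norm [-0.062 -2.329 -0.834] ang norm [-0.039  1.117  0.135] rows>=6.7
slope tcp [ -75.  -375.9   26.2]
t 4.30 tcp [ 465.4 -221.8   87.5] rot [-180.     0.    -2.2] w 23.5 F [ 0.7  0.1 -1.4]
target [ 468 -223  230] total tool delta mm [   2.7    1.1 -142.5] norm [ 0.018  0.007 -0.95 ] ang norm [-0.039  1.117  0.135] rows>=3.2
slope tcp [ -75.  -375.9   26.2]
```

>>> servo_tool --angular '[[0, 0, 0], [0, 0, 0], [0, 0, 0], [0, 0, 0], [0, 0, 0]]' --delta_pos '[[0, 0, -0.2], [0, 0, -0.25], [0, 0, -0.25], [0, 0, -0.2], [0, 0, -0.05]]' --claw '[1, 1, 1, 1, 1]'

```text
time: 4.92
tcp_pos: [465.9, -222.1, 230.0]
tool_rot: [180.0, -0.0, -2.2]
contact_force: [0.5, 0.1, -0.9]
gripper_width: 23.5
```

>>> servo_tool --angular '[[0, 0.28, 0], [0, 0.28, 0], [0, 0.28, 0], [0, 0.277, 0], [0, 0, 0]]' --delta_pos '[[0, 0, 0], [0, 0, 0], [0, 0, 0], [0, 0, 0], [0, 0, 0]]' --claw '[1, 1, 1, 1, 1]'

```text
time: 5.55
tcp_pos: [462.5, -222.4, 226.2]
tool_rot: [-179.3, -30.6, -2.9]
contact_force: [-0.2, -0.5, -1.1]
gripper_width: 23.5
```

```bash
python3 -c "
from pl import *
plan(s2w([-37,-28,140]),RT)"
```

```text
t 5.55 tcp [ 462.5 -222.4  226.2] rot [-179.3  -30.6   -2.9] w 23.5 F [-0.2 -0.5 -1.1]
target [475.  127.1 204.1] total tool delta mm [ -15.5 -349.5   20.9] norm [-0.103 -2.33   0.139] ang norm [-0.086  0.049  0.099] rows>=6.4
slope tcp [  -3.9 -376.8  145.4]
```

>>> servo_tool --angular '[[0, 0, 0], [0, 0, 0], [0, 0, 0], [0, 0, 0], [0, 0, 0]]' --delta_pos '[[-0.01, -0.29, 0], [-0.01, -0.29, 0], [-0.01, -0.29, 0], [-0.01, -0.29, 0], [-0.01, -0.29, 0]]' --claw '[1, 1, 1, 1, 1]'

```text
time: 6.18
tcp_pos: [469.9, -24.8, 225.7]
tool_rot: [-179.7, -30.7, -1.9]
contact_force: [0.5, -0.2, -1.7]
gripper_width: 23.7
```

>>> servo_tool --angular '[[0, 0, 0], [0, 0, 0], [0, 0, 0], [-0.08, 0.05, 0.1], [0, 0, 0]]' --delta_pos '[[-0.01, -0.29, 0.04], [-0.01, -0.29, 0.04], [-0.01, -0.29, 0.04], [0, 0, 0], [0, 0, 0]]' --claw '[1, 1, 1, 1, 1]'

```text
time: 6.8
tcp_pos: [478.3, 95.5, 209.3]
tool_rot: [179.6, -32.1, -5.0]
contact_force: [-0.3, -0.5, -1.1]
gripper_width: 24.2
```

```bash
python3 -c "
from pl import *
snap('top','top3');snap('scene','scene3')
plan(s2w([-37,-28,100]),RT)
a=cv2.resize(load('scene3')['image'][60:240,240:400],None,fx=4,fy=3.3);b=cv2.resize(load('top3')['image'][140:250,140:260],None,fx=5,fy=5)
cv2.imwrite('pics/z7.png',a);cv2.imwrite('pics/z8.png',b)"
```

```text
t 6.90 tcp [478.8  92.6 209.7] rot [179.7 -32.1  -5.3] w 23.6 F [-0.2  0.2 -1.1]
target [496.1 124.8 170.2] total tool delta mm [ -9.  -33.8  40.9] norm [-0.06  -0.226  0.273] ang norm [-0.006 -0.004  0.025] rows>=1.0
slope tcp [-27.7 -61.8 140.8]
```

View pics/z7.png

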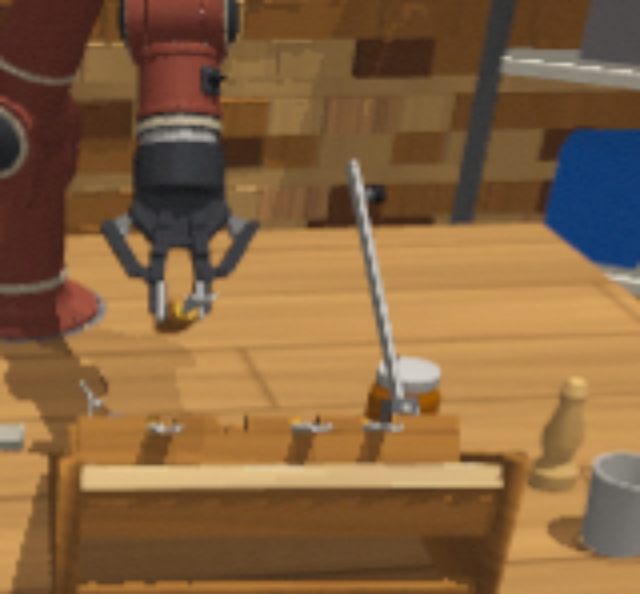

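View pics/z8.png

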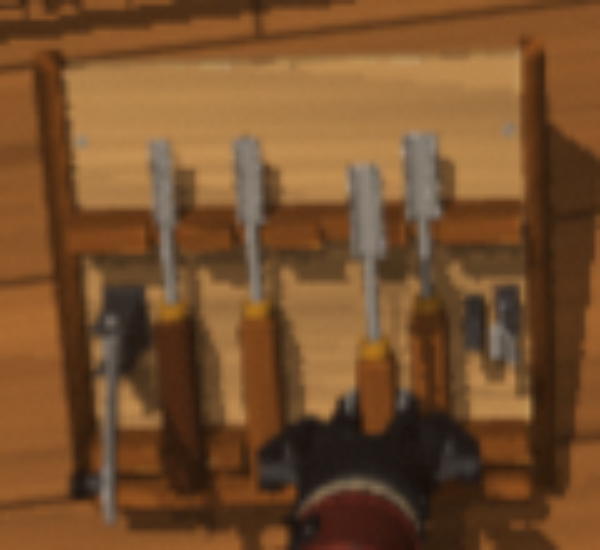

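>>> servo_tool --angular '[[0, 0, 0.025], [0, 0, 0], [0, 0, 0], [0, 0, 0], [0, 0, 0]]' --delta_pos '[[-0.02, -0.11, 0], [-0.04, -0.11, 0], [0, 0, 0.13], [0, 0, 0.13], [0, 0, 0]]' --claw '[1, 1, 1, 1, 1]'

```text
time: 7.52
tcp_pos: [497.3, 124.8, 183.2]
tool_rot: [179.9, -31.4, -6.6]
contact_force: [-0.3, -0.2, -1.5]
gripper_width: 23.5
```

```bash
python3 -c "
from pl import *
snap('top','top4')
plan(s2w([-37,-28,60]),RT)
c=load('top4')
b=cv2.resize(c['image'][140:250,140:260],None,fx=5,fy=5)
s,R,p=cur()
for q in [(153,0,-6.7),(31,0,-6.7),(31,12.5,-19),(31,-12.5,-19),(0,12.5,-19),(0,-12.5,-19)]:
    u=(proj(c,p+R@np.array(q))[0]-[140,140]+.5)*5; cv2.circle(b,tuple(int(v) for v in u),2,(0,255,0),-1)
cv2.imwrite('pics/z9.png',b)"
```

```text
t 7.58 tcp [496.7 124.8 183.2] rot [179.9 -31.4  -6.6] w 24.0 F [ 0.   0.3 -2.5]
target [517.2 122.5 136.3] total tool delta mm [-6.9 -0.2 50.8] norm [-0.046 -0.001  0.339] ang norm [ 0.01   0.021 -0.011] rows>=0.9
slope tcp [-29.6 -28.  110.8]
```

View pics/z9.png

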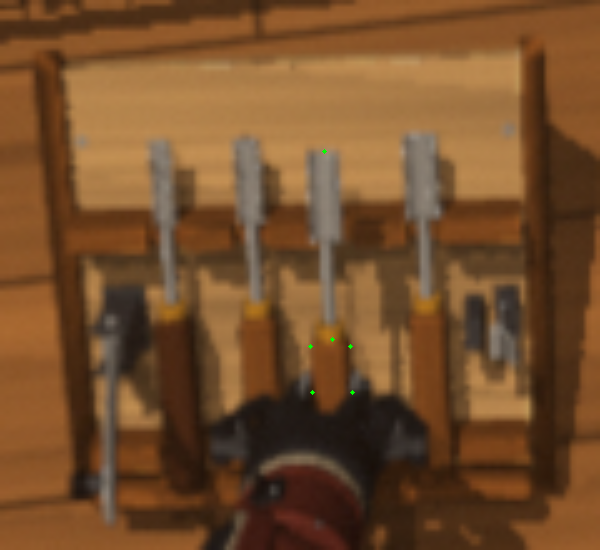

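>>> servo_tool --angular '[[0, 0.02, 0], [0, 0, 0], [0, 0, 0], [0, 0, 0]]' --delta_pos '[[-0.04, 0, 0.1], [0, 0, 0.12], [0, 0, 0.12], [0, 0, 0]]' --claw '[1, 1, 1, 1]'

```text
time: 8.07
tcp_pos: [523.7, 129.7, 157.7]
tool_rot: [179.0, -30.3, -6.4]
contact_force: [-1.0, -0.1, -1.4]
gripper_width: 23.6
```

```bash
python3 -c "
from pl import *
snap('top','top5')
plan(s2w([-36,-28,29]),RT)
c=load('top5')
b=cv2.resize(c['image'][140:250,140:260],None,fx=5,fy=5)
cv2.imwrite('pics/z10.png',b)
print(manip.observe()['qpos'])"
```

```text
t 8.12 tcp [523.2 129.7 157.7] rot [179.  -30.3  -6.5] w 23.8 F [ 0.3 -0.6 -0.9]
target [534.3 120.6 110.5] total tool delta mm [-13.4   7.   47. ] norm [-0.089  0.046  0.313] ang norm [ 0.038  0.06  -0.007] rows>=0.9
slope tcp [-21.2 -20.2  75.4]
[-49.66423006  28.54678987  34.53589282 128.92615764 -77.75707127
   0.84776683 -41.41791516]
```

View pics/z10.png

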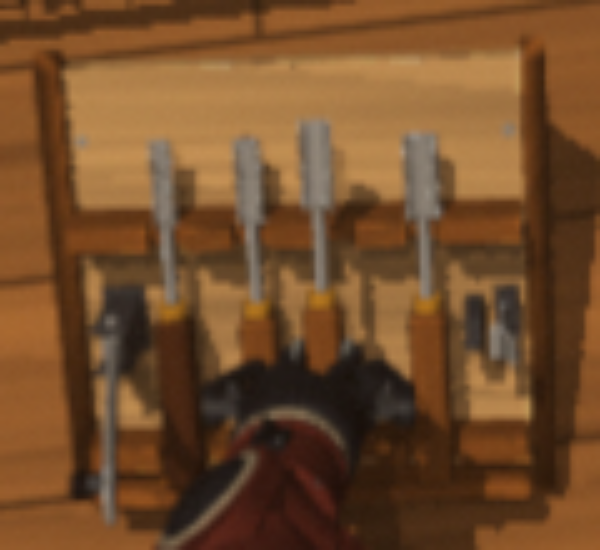

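```bash
cat > kin.py <<'E'
from h import *
from scipy.spatial.transform import Rotation as Ro
from scipy.optimize import least_squares
import itertools
q0=np.array([64.085,35.231,-.722,81.555,.464,63.22,-2.315]);p0=np.array([268.49,-591.926,231.297]);r0=[-179.95,0,24.4]
def fk(q,prm,sg):
    h,L1,L2,Lt,a,b=prm
    q=np.deg2rad(q)*sg
    R=np.eye(3);p=np.array([0,0,h],float)
    Z=lambda t:Ro.from_rotvec([0,0,t]).as_matrix();Y=lambda t:Ro.from_rotvec([0,t,0]).as_matrix()
    R=Z(q[0])@Y(q[1])@Z(q[2]);p=p+R@[a,0,L1];R=R@Y(q[3]);p=p+R@[-b,0,L2];R=R@Z(q[4])@Y(q[5])@Z(q[6]);p=p+R@[0,0,Lt]
    return p,R
E
python3 - <<'E'
from kin import *
s=manip.observe();q1=s['qpos'];p1=s['tcp_pos'];R1=Ro.from_euler('xyz',s['tool_rot'],degrees=True).as_matrix();R0=Ro.from_euler('xyz',r0,degrees=True).as_matrix()
best=[]
for s3,s5,s7 in itertools.product([1,-1],repeat=3):
  for off in (0,180,90,-90):
    sg=np.array([-1,1,s3,1,s5,1,s7])
    def f(x):
        e=[]
        for q,p,R in((q0,p0,R0),(q1,p1,R1)):
            pp,RR=fk(q,x,sg);RR=RR@Ro.from_euler('z',off,degrees=True).as_matrix()
            e+=list(pp-p)+list(300*Ro.from_matrix(RR.T@R).as_rotvec())
        return np.array(e)
    r=least_squares(f,[300,400,400,200,0,0]);best.append((r.cost,s3,s5,s7,off,r.x.round(1),r.fun.round(1)))
best.sort(key=lambda t:t[0])
for b in best[:3]:print(b)
E
```

```text
(np.float64(0.03012820510824899), -1, -1, -1, 90, array([  501.8,  3494.2,  1347.5,  3576.3, -2800.7,  -623.7]), array([-0. ,  0. , -0. ,  0.2, -0. , -0. , -0. ,  0. , -0. , -0. ,  0. ,
       -0. ]))
(np.float64(65427.253886437924), 1, -1, -1, 90, array([-1790. ,  5280.5,  1131.7,  3486.5, -3850.5,  -579. ]), array([  -0. ,   -0. ,   -0. ,    0.4,    4.3,   -6.2,    0. ,   -0. ,
          0. , -243.4,  139.7,  228.1]))
(np.float64(94353.46281621345), -1, -1, 1, 90, array([  501.8,  3494.2,  1347.5,  3576.3, -2800.7,  -623.7]), array([-0.000e+00,  0.000e+00, -0.000e+00,  2.000e-01, -0.000e+00,
        2.420e+01, -0.000e+00,  0.000e+00, -0.000e+00, -0.000e+00,
       -0.000e+00,  4.337e+02]))
```

```bash
cat >> kin.py <<'E'
SG=np.array([-1,1,-1,1,-1,1,-1]);OFF=Ro.from_euler('z',90,degrees=True).as_matrix()
E
python3 - <<'E'
from kin import *
s=manip.observe();q1=s['qpos'];p1=s['tcp_pos']
print(manip.observe()['tcp_pos'],p1)
def f(x):
    x=np.r_[x,0,0] if len(x)==4 else (np.r_[x,x[-1]] )
    return np.r_[fk(q0,x,SG)[0]-p0,fk(q1,x,SG)[0]-p1]
for x0 in([300,400,400,200],[300,400,400,200,0]):
    r=least_squares(f,x0);print(r.x.round(1),r.fun.round(1))
    J=r.jac;print(np.linalg.svd(J)[1].round(3))
E
```

```text
[523.20715934 129.67640078 157.71931634] [523.20715934 129.67640078 157.71931634]
[316.7 522.3 387.8 333.9] [18.8 11.7  3.3  1.4  3.1 -3.3]
[2.492 1.245 0.424 0.251]
[330.2 551.7 396.9 365.3 -18. ] [19.7  9.7 -0.3 -0.1  0.2  0.3]
[2.518 2.491 0.584 0.254 0.128]
```

```bash
cat >> kin.py <<'E'
LO=np.array([-178.69,-17.37,-77.05,15.02,-78.02,.78,-162.83]);HI=np.array([178.69,117.87,75.6,138.74,258.01,113.62,162.83])
PR=np.array([316.7,522.3,387.8,333.9,0,0])
def ik(p,R,n=60,prm=PR,seed=0):
    g=np.random.default_rng(seed);out=[]
    for i in range(n):
        x0=g.uniform(LO,HI)
        def f(q):
            pp,RR=fk(q,prm,SG);return np.r_[(pp-p)/10,30*Ro.from_matrix((RR@OFF).T@R).as_rotvec(),1e-3*q]
        r=least_squares(f,x0,bounds=(LO,HI))
        if np.abs(r.fun[:6]).max()<.3:
            m=np.minimum(r.x-LO,HI-r.x).min();out.append((m,r.x.round(0)))
    out.sort(key=lambda t:-t[0]);return out
E
python3 - <<'E'
from kin import *
from pl import *
Ry=lambda d:Ro.from_euler('y',d,degrees=True).as_matrix()
for tilt in (0,-10,-20,-32):
  for z in(29,110):
    print('tilt rel',tilt,z)
    for o in ik(s2w([-36,-28,z]),RT@Ry(tilt),40)[:5]:print(o)
E
```

```text
tilt rel 0 29
(np.float64(7.083862084177412), array([-20.,  31.,  -2., 132., 127.,  19., 118.]))
(np.float64(7.083862081817784), array([-20.,  31.,  -2., 132., 127.,  19., 118.]))
(np.float64(7.083862079206654), array([-20.,  31.,  -2., 132., 127.,  19., 118.]))
(np.float64(7.0838620786231274), array([-20.,  31.,  -2., 132., 127.,  19., 118.]))
(np.float64(7.083862076994166), array([-20.,  31.,  -2., 132., 127.,  19., 118.]))
tilt rel 0 110
(np.float64(4.7371252403077335), array([-22.,  19.,  -3., 134.,  96.,  17., 147.]))
(np.float64(4.737125111964048), array([-22.,  19.,  -3., 134.,  96.,  17., 147.]))
(np.float64(4.737124963375351), array([-22.,  19.,  -3., 134.,  96.,  17., 147.]))
(np.float64(4.737124957409634), array([-22.,  19.,  -3., 134.,  96.,  17., 147.]))
(np.float64(4.737124951326734), array([-22.,  19.,  -3., 134.,  96.,  17., 147.]))
tilt rel -10 29
(np.float64(7.431142844931489), array([-38.,  33.,  27., 124., -45.,   8., -69.]))
(np.float64(7.4308923383665215), array([-38.,  33.,  27., 124., -45.,   8., -69.]))
(np.float64(7.430854986962623), array([-38.,  33.,  27.,
[... 1668 characters left out ...]
  42., -90.]))
(np.float64(33.45408422835597), array([-28.,  37.,  23., 105., -20.,  42., -90.]))
(np.float64(33.454084227873906), array([-28.,  37.,  23., 105., -20.,  42., -90.]))
(np.float64(33.45408422306657), array([-28.,  37.,  23., 105., -20.,  42., -90.]))
tilt rel -32 110
(np.float64(30.443191105448562), array([-30.,  28.,  22., 108., -14.,  47., -97.]))
(np.float64(30.443191104866614), array([-30.,  28.,  22., 108., -14.,  47., -97.]))
(np.float64(30.44319110372372), array([-30.,  28.,  22., 108., -14.,  47., -97.]))
(np.float64(30.443191103659984), array([-30.,  28.,  22., 108., -14.,  47., -97.]))
(np.float64(30.443191102773454), array([-30.,  28.,  22., 108., -14.,  47., -97.]))
```

>>> servo_tool --angular '[[0, -0.1, 0], [0, -0.15, 0], [0, -0.2, 0], [0, -0.25, 0], [0, 0, 0]]' --delta_pos '[[0.05, 0, -0.13], [0.05, 0, -0.18], [0.05, 0, -0.2], [0.04, 0, -0.2], [0, 0, 0]]' --claw '[1, 1, 1, 1, 1]'

```text
time: 8.75
tcp_pos: [511.9, 131.1, 249.2]
tool_rot: [179.4, -11.7, -6.8]
contact_force: [0.5, 0.2, -1.5]
gripper_width: 23.7
```

```bash
python3 -c "
from pl import *
plan([465.5,-222,200],down(-2.3))
print(manip.observe()['qpos'].round(1))"
```

```text
t 8.75 tcp [511.9 131.1 249.2] rot [179.4 -11.7  -6.8] w 23.7 F [ 0.5  0.2 -1.5]
target [ 465.5 -222.   200. ] total tool delta mm [-14.2 355.6  51.2] norm [-0.095  2.37   0.341] ang norm [ 0.038 -0.409 -0.158] rows>=6.5
slope tcp [ 17.6 -20.  159.1]
[-64.9  34.3  72.1 110.1 -40.1  52.  -72.9]
```

>>> servo_tool --angular '[[0, -0.1, 0], [0, -0.1, 0], [0, -0.1, 0], [0, -0.1, 0], [0, 0, 0]]' --delta_pos '[[-0.01, 0.2, 0], [-0.01, 0.2, 0], [-0.01, 0.25, 0], [-0.01, 0.25, 0], [-0.01, 0.25, 0]]' --claw '[1, 1, 1, 1, 1]'

```text
time: 9.38
tcp_pos: [480.3, -38.9, 245.9]
tool_rot: [179.4, 0.2, -6.9]
contact_force: [-0.6, -0.2, -1.2]
gripper_width: 23.8
```

```bash
python3 -c "
from pl import *
plan([465.5,-222,200],down(-2.3))
print(manip.observe()['qpos'].round(1))"
```

```text
t 9.38 tcp [480.3 -38.9 245.9] rot [179.4   0.2  -6.9] w 23.8 F [-0.6 -0.2 -1.2]
target [ 465.5 -222.   200. ] total tool delta mm [  7.4 183.   47.9] norm [0.049 1.22  0.319] ang norm [ 0.021  0.007 -0.16 ] rows>=3.4
slope tcp [   4.8 -192.4  163.2]
[-40.9  32.7  67.4 108.3 -33.5  62.4 -57. ]
```

>>> servo_tool --angular '[[0, 0, -0.08], [0, 0, -0.08], [0, 0, 0], [0, 0, 0], [0, 0, 0]]' --delta_pos '[[0.01, 0.3, 0], [0.01, 0.3, 0.05], [0.01, 0.3, 0.1], [0.01, 0.3, 0.15], [0, 0, 0]]' --claw '[1, 1, 1, 1, 1]'

```text
time: 10.0
tcp_pos: [471.2, -221.5, 202.4]
tool_rot: [179.3, 0.4, -2.8]
contact_force: [-0.5, 0.7, -0.8]
gripper_width: 24.2
```

```bash
python3 -c "
from pl import *
plan([465.5,-222,100],down(-2.3))
print(manip.observe()['qpos'].round(1))"
```

```text
t 10.00 tcp [ 471.2 -221.5  202.4] rot [179.3   0.4  -2.8] w 24.2 F [-0.5  0.7 -0.8]
target [ 465.5 -222.   100. ] total tool delta mm [ -5.   -0.4 102.4] norm [-0.033 -0.003  0.683] ang norm [ 0.023  0.012 -0.017] rows>=1.9
slope tcp [  -9.3 -375.   120.6]
[-13.4  36.5  58.4 106.1 -35.6  58.1 -33. ]
```

```bash
python3 - <<'E'
from kin import *
D=[(q0,p0),([-49.66423006,28.54678987,34.53589282,128.92615764,-77.75707127,0.84776683,-41.41791516],[523.2,129.7,157.7]),
([-64.9,34.3,72.1,110.1,-40.1,52.,-72.9],[511.9,131.1,249.2]),([-40.9,32.7,67.4,108.3,-33.5,62.4,-57.],[480.3,-38.9,245.9]),([-13.4,36.5,58.4,106.1,-35.6,58.1,-33.],[471.2,-221.5,202.4])]
Z=lambda t:Ro.from_rotvec([0,0,t]).as_matrix();Y=lambda t:Ro.from_rotvec([0,t,0]).as_matrix()
def fk2(q,x):
    h,L1,L2,Lt,a0,e0,a1,e1,a2,e2=x
    q=np.deg2rad(q)*SG;R=Z(q[0]);p=np.array([0,0,h])+R@[a0,e0,0];R=R@Y(q[1])@Z(q[2]);p=p+R@[a1,e1,L1];R=R@Y(q[3])@Z(q[4]);p=p+R@[a2,e2,L2];R=R@Y(q[5])@Z(q[6]);return p+R@[0,0,Lt]
def f(x): return np.r_[np.concatenate([fk2(q,x)-p for q,p in D]),0.003*(x-np.array([317,450,400,300,0,0,0,0,0,0]))]
r=least_squares(f,[317,450,400,300,0,0,0,0,0,0]);print(r.x.round(1));print(r.fun[:15].round(1))
E
```

```text
[ 2.548e+02  5.504e+02  3.732e+02  3.049e+02 -2.000e-01 -1.230e+01
 -8.000e-01 -1.000e+01  5.000e-01  4.000e-01]
[ 0.1 -0.  -0.  -0.1 -0.   0.1  0.1  0.   0.3 -0.2  0.4 -0.3 -0.1 -0.5
 -0.1]
```

```bash
cat > sim.py <<'E'
from kin import *
X=np.array([254.8,550.4,373.2,304.9,-.2,-12.3,-.8,-10,.5,.4])
Z=lambda t:Ro.from_rotvec([0,0,t]).as_matrix();Y=lambda t:Ro.from_rotvec([0,t,0]).as_matrix()
def fkr(q,x=X):
    h,L1,L2,Lt,a0,e0,a1,e1,a2,e2=x
    q=np.deg2rad(q)*SG;R=Z(q[0]);p=np.array([0,0,h])+R@[a0,e0,0];R=R@Y(q[1])@Z(q[2]);p=p+R@[a1,e1,L1];R=R@Y(q[3])@Z(q[4]);p=p+R@[a2,e2,L2];R=R@Y(q[5])@Z(q[6]);return p+R@[0,0,Lt],R@OFF
def jac(q):
    p,R=fkr(q);J=np.zeros((6,7))
    for i in range(7):
        d=q.copy();d[i]+=.05;pp,RR=fkr(d);J[:3,i]=(pp-p)/.05;J[3:,i]=300*Ro.from_matrix(RR@R.T).as_rotvec()/.05
    return J
def step(q,p,R,n=10,bias=0,damp=1e-2):
    for _ in range(n):
        pc,Rc=fkr(q);e=np.r_[p-pc,300*Ro.from_matrix(R@Rc.T).as_rotvec()]
        J=jac(q);Jp=J.T@np.linalg.inv(J@J.T+damp*np.eye(6));dq=Jp@e+bias*(np.eye(7)-Jp@J)@(-(q-0))
        q=np.clip(q+np.clip(dq,-5,5),LO,HI)
    return q
def run(q,rows,p=None,R=None,pr=True,**k):
    if p is None:p,R=fkr(q)
    for a,d in rows:
        p=p+R@(np.array(d)*150);R=R@Ro.from_rotvec(np.array(a)*.5).as_matrix()
        q=step(q,p,R,**k)
    if pr:print(q.round(0),'poserr %.1f'%np.linalg.norm(fkr(q)[0]-p),'tcp',p.round(0))
    return q,p,R
E
python3 - <<'E'
from sim import *
z=[0,0,0]
A=[[(z,[.22,-.17,.03])]*3+[(z,[.22,-.17,.06])]*2+[(z,[.22,-.17,.08])]*5,[([0,0,.31],z)]*3,
 [(z,[.013,-.009,.2])]+[(z,[0,0,.2])]*3+[(z,[0,0,.1])]+[(z,[0,0,-.05]),(z,[0,0,-.2]),(z,[0,0,-.3])],
 [(z,[0,0,-.25])]*3+[(z,[0,0,-.2])],[([0,.28,0],z)]*4,[(z,[-.01,-.29,0])]*5+[(z,[-.01,-.29,.04])]*3+[([-.08,.05,.1],z)],
 [([0,0,.025],[-.02,-.11,0]),(z,[-.04,-.11,0]),(z,[0,0,.13]),(z,[0,0,.13])],[([0,.02,0],[-.04,0,.1]),(z,[0,0,.12]),(z,[0,0,.12])],
 [([0,-.1,0],[.05,0,-.13]),([0,-.15,0],[.05,0,-.18]),([0,-.2,0],[.05,0,-.2]),([0,-.25,0],[.04,0,-.2])],
 [([0,-.1,0],[-.01,.2,0])]*4+[(z,[-.01,.25,0])],[([0,0,-.08],[0.01,.3,0])]*2+[(z,[.01,.3,.1])]*2]
for b in(0,.02):
    print('bias',b);q,p,R=q0.copy(),None,None
    for s in A:q,p,R=run(q,s,p,R,bias=b)
E
```

```text
bias 0
[ 24.  30.  -2. 110.   1.  40. -44.] poserr 0.0 tcp [ 464. -223.  140.]
[ 18.  30.   8. 110.  -6.  40. -63.] poserr 0.0 tcp [ 464. -223.  140.]
[ 19.  35.   7. 113.  -7.  33. -62.] poserr 0.0 tcp [ 466. -222.   87.]
[ 17.  24.   9. 104.  -5.  53. -64.] poserr 0.0 tcp [ 466. -222.  230.]
[ 50.  17. -23. 127. -41.  12. -24.] poserr 0.0 tcp [ 466. -222.  230.]
[-65.  22.  49. 134. -45.   1. -73.] poserr 0.0 tcp [479. 126. 208.]
[-57.  26.  36. 133. -49.   1. -75.] poserr 27.2 tcp [496. 157. 171.]
[-41.  29.  16. 132. -52.   1. -72.] poserr 81.9 tcp [519. 154. 125.]
[-64.  27.  58. 114. -30.  40. -87.] poserr 0.0 tcp [495. 157. 233.]
[-41.  26.  55. 113. -27.  52. -69.] poserr 0.0 tcp [470.   1. 231.]
[-13.  29.  48. 111. -30.  50. -42.] poserr 0.0 tcp [ 466. -179.  202.]
bias 0.02
[ 14.  31.  13. 110. -10.  40. -32.] poserr 0.0 tcp [ 464. -223.  140.]
[  8.  32.  23. 111. -18.  41. -51.] poserr 0.0 tcp [ 464. -223.  140.]
[  9.  36.  21. 113. -22.  34. -48.] poserr 0.0 tcp [ 466. -222.   87.]
[  6.  25.  25. 104. -13.  54. -56.] poserr 0.0 tcp [ 466. -222.  230.]
[ 41.  16. -11. 127. -54.  15. -12.] poserr 0.0 tcp [ 466. -222.  230.]
[-65.  22.  50. 134. -54.   2. -64.] poserr 0.0 tcp [479. 126. 208.]
[-56.  26.  34. 133. -59.   1. -65.] poserr 32.2 tcp [496. 157. 171.]
[-34.  28.   6. 132. -64.   1. -59.] poserr 101.5 tcp [519. 154. 125.]
[-62.  26.  55. 114. -27.  39. -90.] poserr 0.0 tcp [495. 157. 233.]
[-29.  21.  35. 113. -16.  48. -82.] poserr 0.0 tcp [470.   1. 231.]
[  1.  25.  26. 111. -16.  46. -57.] poserr 0.0 tcp [ 466. -179.  202.]
```

```bash
cat > s2.py <<'E'
from sim import *
from pl import RT,s2w,down
qc=np.array([-13.4,36.5,58.4,106.1,-35.6,58.1,-33.])
def goto(q,p,R,n):
    p0,R0=fkr(q);rv=Ro.from_matrix(R0.T@R).as_rotvec()
    for i in range(1,n+1):
        q=step(q,p0+(np.array(p)-p0)*i/n,R0@Ro.from_rotvec(rv*i/n).as_matrix())
    print(q.round(0),'err %.1f'%np.linalg.norm(fkr(q)[0]-p),np.round(p));return q
RyT=lambda d:Ro.from_euler('y',d,degrees=True).as_matrix()
E
python3 - <<'E'
from s2 import *
for T in(-15,-22,-30):
    print(T);q=qc.copy();D=down(-2.3)
    q=goto(q,[466,-222,6],D,6)
    q=goto(q,[466,-222,60],D@RyT(T),4)
    q=goto(q,[466,-222,8],D@RyT(T),3)
    q=goto(q,[466,-222,230],D@RyT(T),5)
    q=goto(q,s2w([-20,-28,150]),D@RyT(T),10)
    q=goto(q,s2w([-36,-28,110]),RT@RyT(T),8)
    q=goto(q,s2w([-36,-28,29]),RT@RyT(T),5)
    q=goto(q,s2w([-36,-28,130]),RT@RyT(T),5)
E
```

```text
-15
[ -1.  50.  40. 116. -56.  36. -15.] err 0.0 [ 466 -222    6]
[ -9.  54.  52. 103. -38.  59. -33.] err 0.0 [ 466 -222   60]
[ -7.  58.  49. 104. -42.  54. -31.] err 0.0 [ 466 -222    8]
[-13.  42.  61.  94. -27.  77. -39.] err 0.0 [ 466 -222  230]
[-49.  43.  63.  97. -35.  81. -69.] err 0.0 [484. 126. 222.]
[-64.  36.  67. 123. -55.  36. -59.] err 0.0 [492. 125. 179.]
[-53.  42.  54. 121. -67.  30. -49.] err 0.0 [534. 121. 111.]
[-67.  34.  70. 123. -52.  37. -62.] err 0.0 [481. 126. 196.]
-22
[ -1.  50.  40. 116. -56.  36. -15.] err 0.0 [ 466 -222    6]
[ -9.  58.  53.  97. -34.  67. -36.] err 0.0 [ 466 -222   60]
[ -8.  62.  51.  98. -37.  62. -35.] err 0.0 [ 466 -222    8]
[-12.  46.  61.  89. -24.  83. -40.] err 0.0 [ 466 -222  230]
[-46.  46.  62.  92. -35.  89. -69.] err 0.0 [484. 126. 222.]
[-61.  39.  68. 117. -51.  47. -62.] err 0.0 [492. 125. 179.]
[-53.  45.  59. 115. -59.  42. -55.] err 0.0 [534. 121. 111.]
[-64.  37.  71. 118. -48.  48. -64.] err 0.0 [481. 126. 196.]
-30
[ -1.  50.  40. 116. -56.  36. -15.] err 0.0 [ 466 -222    6]
[ -9.  62.  54.  91. -30.  75. -40.] err 0.0 [ 466 -222   60]
[ -8.  66.  51.  92. -33.  71. -39.] err 0.0 [ 466 -222    8]
[-11.  50.  60.  84. -21.  91. -41.] err 0.0 [ 466 -222  230]
[-42.  50.  60.  87. -34.  98. -69.] err 0.0 [484. 126. 222.]
[-58.  42.  69. 111. -47.  58. -64.] err 0.0 [492. 125. 179.]
[-50.  49.  61. 109. -54.  54. -59.] err 0.0 [534. 121. 111.]
[-60.  40.  71. 112. -45.  59. -65.] err 0.0 [481. 126. 196.]
```

>>> servo_tool --angular '[[0.023, 0.012, -0.017], [0, 0, 0], [0, 0, 0], [0, 0, 0], [0, 0, 0]]' --delta_pos '[[-0.033, 0, 0.3], [0, 0, 0.3], [0, 0, 0.3], [0, 0, 0.25], [0, 0, 0.08]]' --claw '[1, 1, 1, 1, 1]'

```text
time: 10.62
tcp_pos: [468.6, -216.0, 17.6]
tool_rot: [-179.8, 0.0, -1.7]
contact_force: [0.2, 0.2, -0.8]
gripper_width: 23.8
```

>>> servo_tool --angular '[[0, 0, 0], [0, 0, 0]]' --delta_pos '[[0, 0, 0], [0, 0, 0]]' --claw '[1, 1]'

```text
time: 10.88
tcp_pos: [471.0, -219.0, 20.9]
tool_rot: [180.0, -0.3, -1.8]
contact_force: [0.8, 0.2, -0.9]
gripper_width: 23.7
```

>>> servo_tool --angular '[[0, 0, 0], [0, 0, 0], [0, 0, 0], [0, 0, 0]]' --delta_pos '[[0, 0, 0.06], [0, 0, 0.03], [0, 0, 0], [0, 0, 0]]' --claw '[1, 1, 1, 1]'

```text
time: 11.38
tcp_pos: [470.3, -218.6, 5.9]
tool_rot: [-179.9, -0.2, -1.8]
contact_force: [1.0, -0.1, -1.0]
gripper_width: 23.4
```

>>> servo_tool --angular '[[0, 0, 0], [0, 0, 0], [0, 0, 0], [0, 0, 0], [0, 0, 0]]' --delta_pos '[[0, 0, 0], [0, 0, 0], [0, 0, -0.1], [0, 0, -0.2], [0, 0, -0.1]]' --claw '[-0.3, -0.3, -0.3, -0.3, -0.3]'

```text
time: 12.0
tcp_pos: [470.7, -219.3, 68.0]
tool_rot: [180.0, -0.3, -1.8]
contact_force: [0.2, 0.6, -0.0]
gripper_width: 55.6
```

>>> servo_tool --angular '[[0, -0.256, 0], [0, -0.256, 0], [0, -0.256, 0], [0, 0, 0], [0, 0, 0]]' --delta_pos '[[0, 0, 0], [0, 0, 0], [0, 0, 0], [0, 0, 0], [0, 0, 0]]' --claw '[-0.3, -0.3, -0.3, -0.3, -0.3]'

```text
time: 12.62
tcp_pos: [469.1, -218.8, 66.3]
tool_rot: [-180.0, 21.8, -1.9]
contact_force: [-0.8, 0.2, -0.5]
gripper_width: 55.7
```

```bash
python3 -c "
from pl import *
RyT=lambda d:Ro.from_euler('y',d,degrees=True).as_matrix()
plan([471,-219.5,9.5],down(-2.0)@RyT(-22))
print(manip.observe()['qpos'].round(1))
snap('scene','scene6');cv2.imwrite('pics/z11.png',cv2.resize(load('scene6')['image'][100:250,90:240],None,fx=4,fy=4))"
```

```text
t 12.62 tcp [ 469.1 -218.8   66.3] rot [-180.    21.8   -1.9] w 55.7 F [-0.8  0.2 -0.5]
target [ 471.  -219.5    9.5] total tool delta mm [22.9  0.6 52.1] norm [0.152 0.004 0.347] ang norm [ 0.    -0.008  0.005] rows>=1.0
slope tcp [ -83.3 -372.5    6.5]
[ -9.1  56.9  52.8  97.1 -33.2  66.9 -37.1]
```

View pics/z11.png

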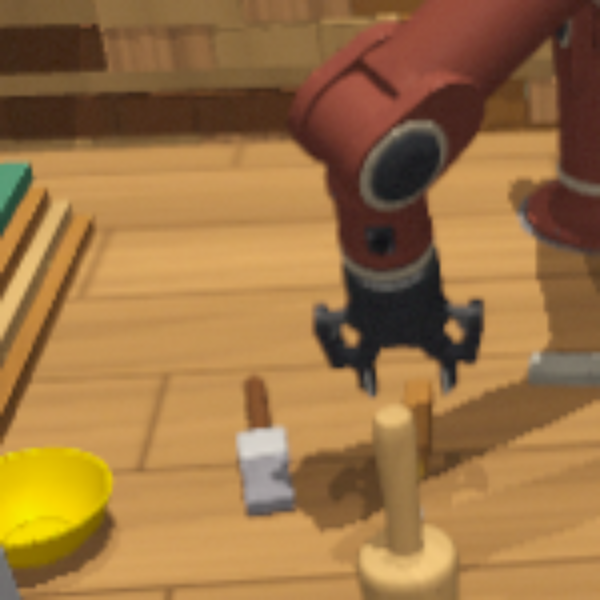

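>>> servo_tool --angular '[[0, 0, 0], [0, 0, 0], [0, 0, 0], [0, 0, 0], [0, 0, 0]]' --delta_pos '[[0.06, 0, 0.13], [0.06, 0, 0.13], [0.03, 0.004, 0.08], [0, 0, 0], [0, 0, 0]]' --claw '[-0.3, -0.3, -0.3, -0.3, -0.3]'

```text
time: 13.3
tcp_pos: [472.1, -219.7, 10.4]
tool_rot: [-180.0, 21.8, -1.8]
contact_force: [0.5, 0.5, 0.0]
gripper_width: 55.6
```

>>> servo_tool --angular '[[0, 0, 0], [0, 0, 0], [0, 0, 0], [0, 0, 0], [0, 0, 0]]' --delta_pos '[[0, 0, 0], [0, 0, 0], [0, 0, 0], [0, 0, 0], [0, 0, 0]]' --claw '[0.2, 1, 1, 1, 1]'

```text
time: 13.92
tcp_pos: [472.6, -219.4, 11.0]
tool_rot: [-180.0, 21.7, -1.8]
contact_force: [1.9, 0.2, 6.2]
gripper_width: 23.9
```

>>> servo_tool --angular '[[0, 0, 0], [0, 0, 0], [0, 0, 0], [0, 0, 0], [0, 0, 0]]' --delta_pos '[[-0.04, 0, -0.1], [-0.11, 0, -0.28], [-0.13, 0, -0.33], [-0.13, 0, -0.33], [-0.13, 0, -0.33]]' --claw '[1, 1, 1, 1, 1]'

```text
time: 14.55
tcp_pos: [472.6, -219.2, 233.0]
tool_rot: [-179.9, 21.8, -1.8]
contact_force: [1.3, 1.1, -1.7]
gripper_width: 23.2
```

>>> servo_tool --angular '[[0, 0, 0]]' --delta_pos '[[0, 0, 0]]' --claw '[1]'

```text
time: 14.68
tcp_pos: [473.8, -221.7, 235.6]
tool_rot: [179.8, 21.4, -1.9]
contact_force: [-0.2, -0.1, -1.6]
gripper_width: 23.7
```

```bash
cat >> pl.py <<'E'
RyT=lambda d:Ro.from_euler('y',d,degrees=True).as_matrix()
E
python3 -c "
from pl import *
snap('top','top7');snap('scene','scene7')
print(manip.observe()['qpos'].round(1))
plan(s2w([-20,-28,150]),down(-2.0)@RyT(-22))
a=cv2.resize(load('scene7')['image'][100:240,90:240],None,fx=4,fy=4);b=cv2.resize(load('top7')['image'][150:250,280:370],None,fx=5.6,fy=5.6)
cv2.imwrite('pics/z12.png',a);cv2.imwrite('pics/z13.png',b)"
```

```text
[-11.8  46.   59.6  88.4 -24.1  83.7 -40.9]
t 14.78 tcp [ 472.8 -219.   231.1] rot [-179.9   21.8   -1.8] w 23.4 F [ 0.6  0.6 -1.8]
target [484.1 126.1 221.6] total tool delta mm [   4.1 -345.2    9.3] norm [ 0.028 -2.302  0.062] ang norm [-0.001 -0.008  0.008] rows>=6.3
slope tcp [   7.1 -372.3  144.2]
```

View pics/z12.png

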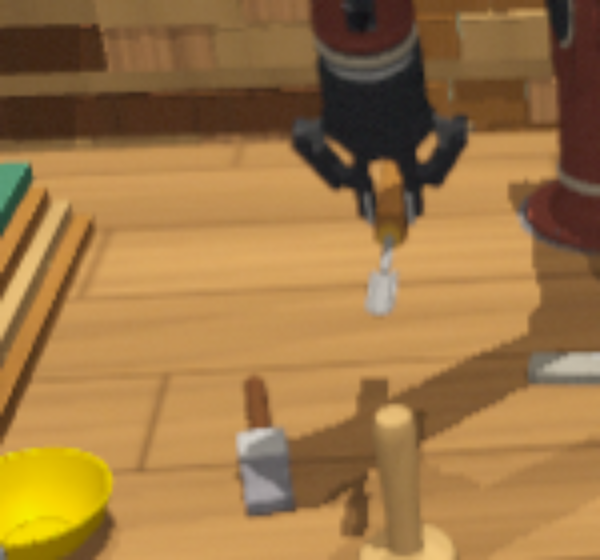

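View pics/z13.png

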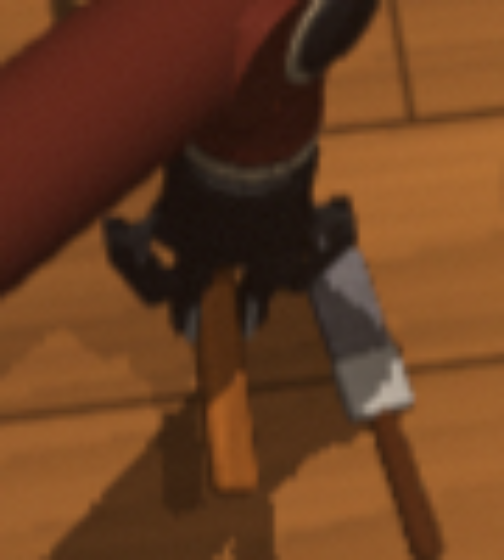

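```bash
python3 - <<'E'
from pl import *
s,R,p=cur();G=R@RyT(22)@np.diag([1,-1,-1.])  # x fwd,y left,z up
c=load('top7');d=load('scene7')
X=cloud(c);P=((X-p)@G)
for u,v in[(319,215),(320,225),(321,232),(320,208),(322,220)]: print('handle',P[v,u].round(1))
Y=(cloud(d)-p)@G
sel=Y.reshape(-1,3);sel=sel[np.isfinite(sel).all(1)]
b=sel[(sel[:,0]>60)&(sel[:,0]<190)&(abs(sel[:,1])<25)&(abs(sel[:,2])<50)]
for a0 in range(60,190,15):
    k=b[(b[:,0]>=a0)&(b[:,0]<a0+15)]
    if len(k):print(a0,len(k),k.mean(0).round(1))
sel=P.reshape(-1,3);sel=sel[np.isfinite(sel).all(1)]
b=sel[(sel[:,0]>-140)&(sel[:,0]<0)&(abs(sel[:,1])<25)&(abs(sel[:,2])<40)]
for a0 in range(-120,-20,10):
    k=b[(b[:,0]>=a0)&(b[:,0]<a0+10)]
    if len(k):print(a0,len(k),np.median(k,0).round(1))
E
```

```text
handle [-27.    1.1  22.6]
handle [-57.2   1.3  20.3]
handle [-78.2   0.3  17.8]
handle [-4.4 -6.  13. ]
handle [-42.6  -6.5  20.4]
60 6 [69.7 -3.6  5.5]
75 7 [83.1 -4.2  5.1]
90 14 [98.9 -4.5  3.8]
105 14 [114.1  -3.3   4.4]
120 17 [127.7  -5.5   4.3]
135 17 [142.1  -3.8   4.6]
150 9 [153.9  -4.8   4.9]
-100 11 [-92.   -1.8  12.5]
-90 30 [-85.2   1.7  15.9]
-80 29 [-75.5   0.3  16.5]
-70 28 [-64.7   0.3  15.9]
-60 32 [-54.6   2.3  17.2]
-50 27 [-45.    0.2  17.2]
-40 27 [-35.4   1.2  15.9]
-30 34 [-25.4  -0.   16.4]
```

>>> servo_tool --angular '[[0, 0, 0], [0, 0, 0], [0, 0, 0], [0, 0, 0], [0, 0, 0]]' --delta_pos '[[0.005, -0.28, 0], [0.005, -0.28, 0], [0.005, -0.28, 0], [0.005, -0.28, 0], [0.005, -0.28, 0]]' --claw '[1, 1, 1, 1, 1]'

```text
time: 15.4
tcp_pos: [482.0, -7.5, 228.0]
tool_rot: [-179.9, 22.0, -1.8]
contact_force: [0.5, 0.8, -0.8]
gripper_width: 23.4
```

>>> servo_tool --angular '[[0, 0, 0], [0, 0, 0], [0, 0, 0], [0, 0, 0], [0, 0, 0]]' --delta_pos '[[0, -0.28, 0], [0, -0.28, 0], [0, -0.28, 0], [0, 0, 0], [0, 0, 0]]' --claw '[1, 1, 1, 1, 1]'

```text
time: 16.02
tcp_pos: [486.1, 115.8, 228.8]
tool_rot: [179.9, 22.0, -1.8]
contact_force: [-0.7, -0.1, -0.4]
gripper_width: 23.3
```

```bash
python3 -c "
from pl import *
print(manip.observe()['qpos'].round(1))
plan(s2w([-34,-28,120]),RT@RyT(-22))"
```

```text
[-44.6  45.4  60.9  91.4 -33.4  89.  -68.5]
t 16.02 tcp [486.1 115.8 228.8] rot [179.9  22.   -1.8] w 23.3 F [-0.7 -0.1 -0.4]
target [488.1 125.6 188.7] total tool delta mm [16.5 -9.9 36.5] norm [ 0.11  -0.066  0.243] ang norm [0.018 1.115 0.154] rows>=3.2
slope tcp [-13.5 -38.  154.4]
```

>>> servo_tool --angular '[[0.004, 0.23, 0.03], [0.004, 0.23, 0.03], [0.004, 0.23, 0.03], [0.004, 0.23, 0.03], [0, 0.195, 0.03]]' --delta_pos '[[0, -0.02, 0], [0, -0.02, 0], [0, -0.02, 0], [0, 0, 0], [0, 0, 0]]' --claw '[1, 1, 1, 1, 1]'

```text
time: 16.65
tcp_pos: [486.4, 123.2, 229.6]
tool_rot: [-179.9, -10.2, -6.3]
contact_force: [0.5, 0.8, -0.6]
gripper_width: 23.8
```

>>> servo_tool --angular '[[0, 0, 0], [0, 0, 0]]' --delta_pos '[[0, 0, 0], [0, 0, 0]]' --claw '[1, 1]'

```text
time: 16.9
tcp_pos: [487.9, 124.6, 230.1]
tool_rot: [-179.9, -10.1, -6.1]
contact_force: [-0.8, -0.7, -1.2]
gripper_width: 23.3
```

```bash
python3 -c "
from pl import *
print(manip.observe()['qpos'].round(1))
plan(s2w([-34,-28,75]),RT@RyT(-22))"
```

```text
[-64.6  33.7  71.4 114.1 -41.6  50.4 -69.4]
t 16.90 tcp [487.9 124.6 230.1] rot [-179.9  -10.1   -6.1] w 23.3 F [-0.8 -0.7 -1.2]
target [511.8 123.1 150.6] total tool delta mm [ 9.6 -1.  82.5] norm [ 0.064 -0.007  0.55 ] ang norm [-0.003 -0.003  0.002] rows>=1.5
slope tcp [-12.2 -29.1 155.1]
```

>>> servo_tool --angular '[[0, 0, 0], [0, 0, 0], [0, 0, 0], [0, 0, 0], [0, 0, 0]]' --delta_pos '[[0.016, -0.005, 0.14], [0.016, 0, 0.14], [0.016, 0, 0.14], [0.016, 0, 0.13], [0, 0, 0]]' --claw '[1, 1, 1, 1, 1]'

```text
time: 17.52
tcp_pos: [511.9, 122.8, 149.3]
tool_rot: [-180.0, -10.0, -6.1]
contact_force: [-0.0, -0.2, -0.6]
gripper_width: 23.4
```

>>> servo_tool --angular '[[0, 0, 0]]' --delta_pos '[[0, 0, 0]]' --claw '[1]'

```text
time: 17.65
tcp_pos: [512.3, 123.0, 151.0]
tool_rot: [-179.9, -10.2, -6.1]
contact_force: [-0.3, 0.2, -0.8]
gripper_width: 23.5
```

```bash
cat > look.py <<'E'
from pl import *
import sys
n=sys.argv[1];tz=float(sys.argv[2])
snap('top','top'+n);snap('scene','scene'+n)
print(manip.observe()['qpos'].round(1))
plan(s2w([-34,-28,tz]),RT@RyT(-22))
a=cv2.resize(load('scene'+n)['image'][90:200,250:380],None,fx=5.4,fy=5.4,interpolation=cv2.INTER_CUBIC);b=cv2.resize(load('top'+n)['image'][140:250,140:260],None,fx=5,fy=5,interpolation=cv2.INTER_CUBIC)
cv2.imwrite(f'pics/s{n}.png',a);cv2.imwrite(f'pics/t{n}.png',b)
E
python3 look.py 8 33
```

```text
[-55.9  39.6  60.7 116.6 -51.7  42.3 -61.4]
t 17.75 tcp [512.1 123.4 151.3] rot [-179.9  -10.2   -6.1] w 23.6 F [-0.7 -0.4 -1.3]
target [533.9 120.7 115. ] total tool delta mm [15.3  0.5 39.6] norm [0.102 0.003 0.264] ang norm [-0.005 -0.007  0.003] rows>=0.8
slope tcp [-33.5 -27.6  75.5]
```

View pics/t8.png

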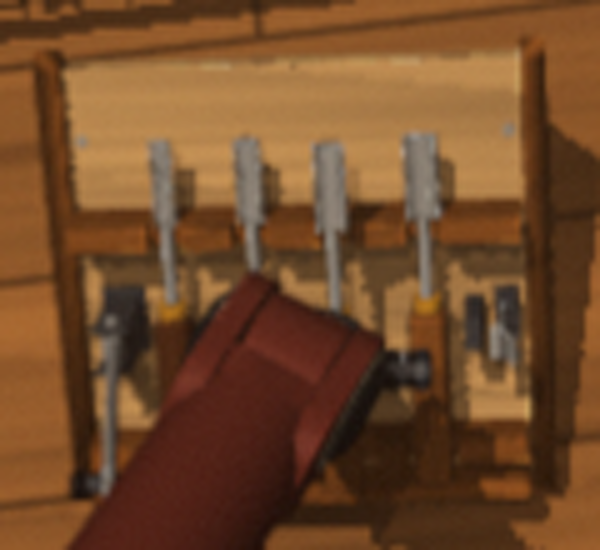

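View pics/s8.png

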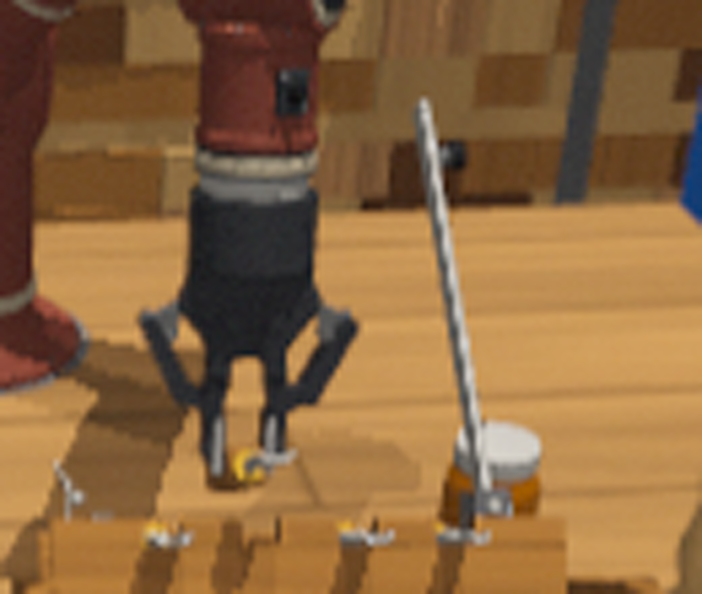

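>>> servo_tool --angular '[[0, 0, 0], [0, 0, 0], [0, 0, 0], [0, 0, 0], [0, 0, 0]]' --delta_pos '[[0.026, 0, 0.066], [0.026, 0, 0.066], [0.026, 0, 0.066], [0.01, 0, 0.026], [0, 0, 0]]' --claw '[1, 1, 1, 1, 1]'

```text
time: 18.38
tcp_pos: [530.2, 121.5, 119.3]
tool_rot: [-179.9, -10.1, -6.1]
contact_force: [-0.3, 0.3, -0.8]
gripper_width: 23.3
```

```bash
python3 look.py 9 32
```

```text
[-51.9  42.7  56.5 115.7 -55.7  40.2 -58.3]
t 18.48 tcp [530.2 121.6 119.8] rot [-179.9  -10.1   -6.1] w 23.5 F [ 0.   0.3 -0.8]
target [534.5 120.6 114.1] total tool delta mm [3.2 0.5 6.3] norm [0.021 0.004 0.042] ang norm [-0.004 -0.005  0.004] rows>=0.1
slope tcp [-34.6 -27.5  39.1]
```

View pics/t9.png

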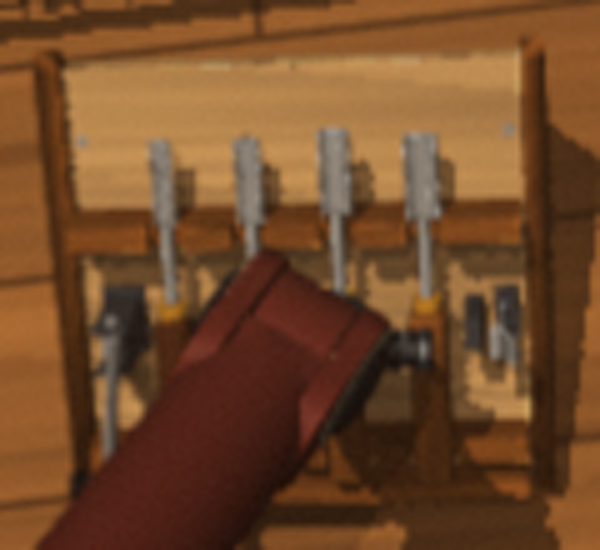

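View pics/s9.png

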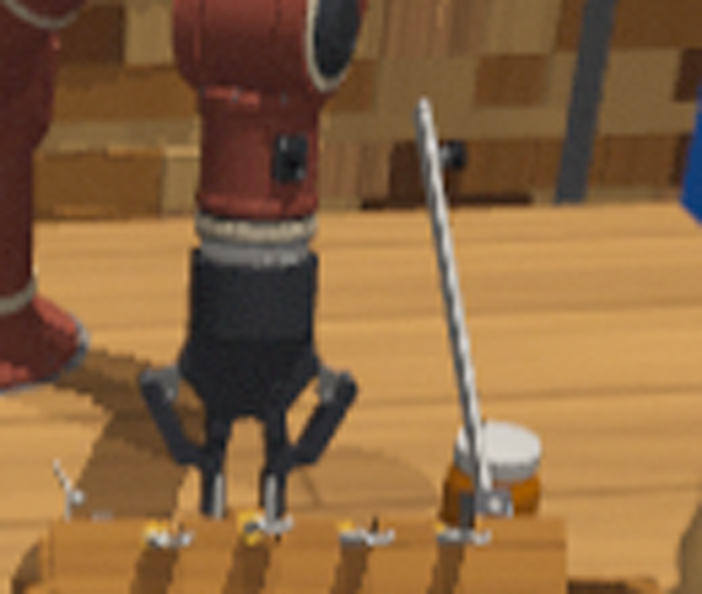

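>>> servo_tool --angular '[[0, 0, 0], [0, 0, 0], [0, 0, 0]]' --delta_pos '[[0.012, 0, 0.028], [0.006, 0, 0.014], [0, 0, 0]]' --claw '[1, 1, 1]'

```text
time: 18.85
tcp_pos: [534.0, 121.3, 113.8]
tool_rot: [-179.9, -10.1, -6.1]
contact_force: [-0.5, 0.0, -1.3]
gripper_width: 23.7
```

>>> servo_tool --angular '[[0, 0, 0], [0, 0, 0], [0, 0, 0]]' --delta_pos '[[0.006, 0, 0.014], [0, 0, 0], [0, 0, 0]]' --claw '[1, 1, 1]'

```text
time: 19.23
tcp_pos: [534.4, 121.3, 113.3]
tool_rot: [-179.8, -10.1, -6.1]
contact_force: [-5.5, 0.7, 10.1]
gripper_width: 23.4
```

```bash
python3 look.py 10 32
```

```text
[-51.1  43.4  55.7 115.4 -56.6  39.9 -57.6]
t 19.32 tcp [534.4 121.3 113.3] rot [-179.8  -10.1   -6.1] w 23.0 F [-5.6  1.1 10.8]
target [534.5 120.6 114.1] total tool delta mm [ 0.3  0.6 -0.8] norm [ 0.002  0.004 -0.005] ang norm [-0.008 -0.002  0.004] rows>=0.0
slope tcp [-34.5 -27.4  31.3]
```

View pics/s10.png

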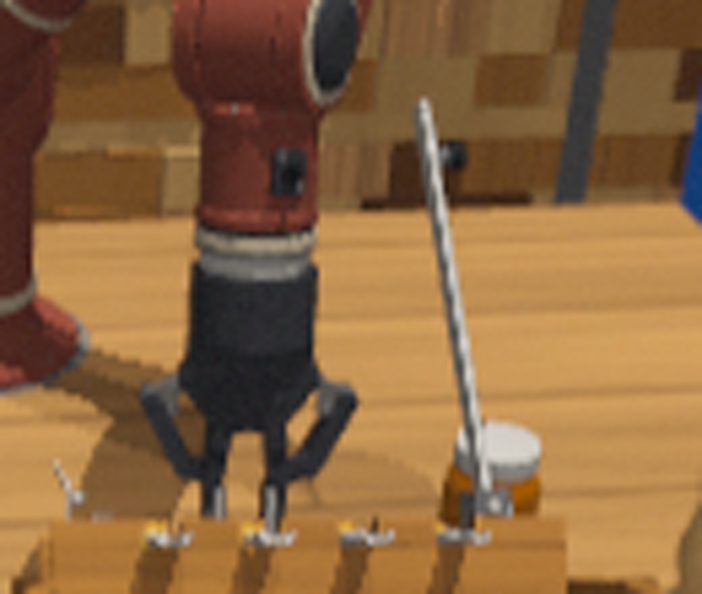

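>>> servo_tool --angular '[[0, 0, 0], [0, 0, 0], [0, 0, 0], [0, 0, 0]]' --delta_pos '[[0, 0, -0.01], [0, 0, 0], [0, 0, 0], [0, 0, 0]]' --claw '[0.3, 0.05, 0, 0]'

```text
time: 19.82
tcp_pos: [535.0, 121.2, 113.4]
tool_rot: [-179.9, -10.1, -6.1]
contact_force: [0.6, -0.5, 0.2]
gripper_width: 42.6
```

>>> servo_tool --angular '[[0, 0, 0], [0, 0, 0], [0, 0, 0], [0, 0, 0], [0, 0, 0]]' --delta_pos '[[0, 0, 0], [0, 0, -0.1], [0, 0, -0.2], [0, 0, -0.2], [0, 0, -0.1]]' --claw '[0, 0, 0, 0, 0]'

```text
time: 20.45
tcp_pos: [519.6, 122.5, 204.3]
tool_rot: [-179.8, -10.3, -6.1]
contact_force: [-0.2, -0.8, -0.5]
gripper_width: 42.9
```

```bash
python3 look.py 11 150
```

```text
[-58.8  37.   66.3 112.1 -45.3  48.8 -66.7]
t 20.55 tcp [519.8 122.8 203.9] rot [-179.8  -10.3   -6.1] w 42.6 F [-0.2  0.6  0.5]
target [472.3 127.4 214.2] total tool delta mm [-45.2   0.4 -18.7] norm [-0.301  0.003 -0.125] ang norm [-0.007 -0.011  0.004] rows>=0.9
slope tcp [  1.  -27.4 115.9]
```

View pics/s11.png

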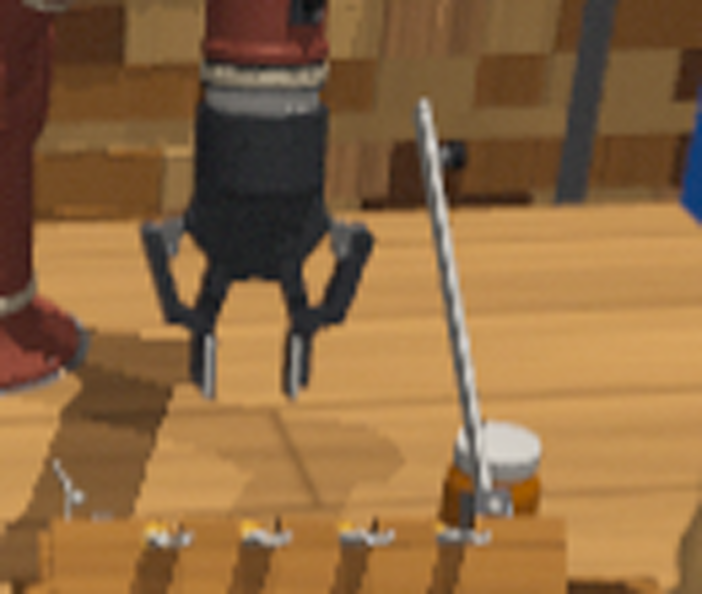

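View pics/t11.png

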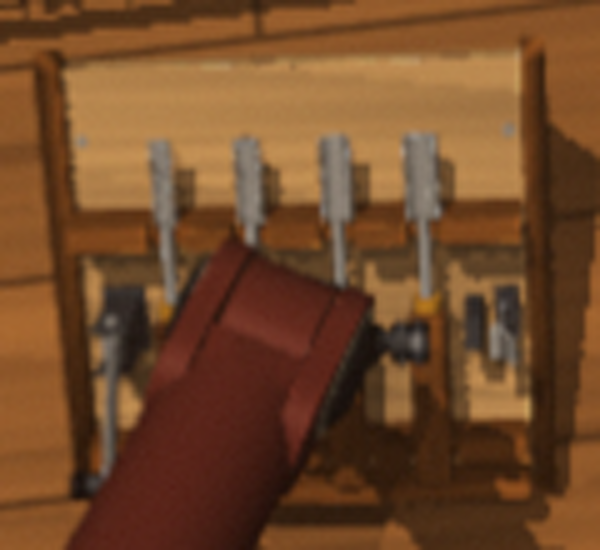

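```bash
python3 - <<'E'
from s2 import *
q1=np.array([-58.8,37.,66.3,112.1,-45.3,48.8,-66.7])
for T in(-22,-32,-40):
    print(T);q=q1.copy();R=RT@RyT(T)
    q=goto(q,s2w([-25,-28,200]),R,5)
    q=goto(q,s2w([-25,-28,345]),R,5)
    q=goto(q,s2w([-25,150,345]),R,6)
    q=goto(q,s2w([-25,150,285]),R,4)
    for a in(1.4,1.1,.8,.5):
        q=goto(q,s2w([-25,122-240*np.cos(a)+20,54+240*np.sin(a)+5]),R,3)
    q=goto(q,s2w([-25,-100,230]),R,3)
    q=goto(q,s2w([-25,-50,230]),R,3)
    q=goto(q,s2w([-25,-50,57]),R,5)
E
```

```text
-22
[-72.  29.  76. 115. -35.  51. -76.] err 0.9 [454. 129. 261.]
[-101.   -4.   71.  110.   11.   64. -130.] err 0.0 [377. 138. 384.]
[ -92.   21.   67.   96.  -14.   68. -120.] err 0.0 [396. 315. 384.]
[ -85.   25.   63.   99.  -19.   61. -114.] err 0.0 [428. 311. 333.]
[ -86.   20.   66.  103.  -15.   60. -113.] err 0.0 [417. 263. 342.]
[ -82.   17.   66.  110.  -14.   55. -107.] err 0.0 [422. 194. 323.]
[-71.  18.  63. 114. -17.  49. -96.] err 0.0 [437. 134. 288.]
[-57.  22.  56. 118. -24.  42. -83.] err 0.0 [463.  88. 239.]
[-64.  14.  64. 118. -15.  47. -89.] err 0.0 [430.  60. 287.]
[-69.  16.  63. 116. -16.  48. -94.] err 0.0 [435. 109. 287.]
[-43.  34.  42. 116. -38.  33. -73.] err 0.0 [526.  99. 140.]
-32
[-64.  33.  73. 109. -35.  65. -75.] err 0.0 [454. 129. 261.]
[ -85.   11.   76.  104.  -11.   73. -103.] err 0.0 [377. 138. 384.]
[ -84.   26.   68.   91.  -24.   80. -110.] err 0.0 [396. 315. 384.]
[ -78.   30.   64.   93.  -28.   75. -105.] err 0.0 [428. 311. 333.]
[ -78.   26.   67.   97.  -25.   73. -103.] err 0.0 [417. 263. 342.]
[-74.  23.  67. 103. -23.  69. -96.] 
[... 327 characters left out ...]
. 140.]
-40
[-58.  35.  68. 103. -33.  75. -75.] err 0.0 [454. 129. 261.]
[-75.  19.  76. 100. -20.  84. -91.] err 0.1 [377. 138. 384.]
[ -78.   31.   70.   87.  -31.   91. -103.] err 0.0 [396. 315. 384.]
[-73.  35.  67.  89. -34.  86. -99.] err 0.0 [428. 311. 333.]
[-73.  31.  69.  93. -31.  85. -96.] err 0.0 [417. 263. 342.]
[-68.  29.  69.  99. -29.  80. -88.] err 0.0 [422. 194. 323.]
[-60.  31.  67. 103. -29.  75. -80.] err 0.0 [437. 134. 288.]
[-51.  35.  63. 105. -32.  70. -72.] err 0.0 [463.  88. 239.]
[-54.  28.  68. 106. -26.  73. -73.] err 0.0 [430.  60. 287.]
[-58.  30.  67. 104. -28.  75. -78.] err 0.0 [435. 109. 287.]
[-43.  46.  55. 101. -41.  65. -68.] err 0.0 [526.  99. 140.]
```

```bash
cat > arc.py <<'E'
from pl import *
def arcp(q,r=165,m=0,x=-25): # m extra gap outward
    d=np.array([0,-np.cos(q),np.sin(q)]);u=np.array([0,np.sin(q),np.cos(q)])
    return np.array([x,122,54.])+r*d+(3+m)*u+np.array([0,14.5,0])
E
python3 - <<'E'
from s2 import *
from arc import arcp
q=np.array([-58.8,37.,66.3,112.1,-45.3,48.8,-66.7])
R=RT@RyT(-32)
q=goto(q,[560,122,240],R,5)
q=goto(q,[570,330,250],R,7)
print(arcp(1.41),arcp(1.41,m=25))
q=goto(q,s2w(arcp(1.41,m=25)),R,4)
for a in np.arange(1.41,-.01,-.2):
    q=goto(q,s2w(arcp(a)),R,3)
q=goto(q,s2w(arcp(0)),R,3)
E
```

```text
[-50.  41.  65.  95. -39.  70. -72.] err 0.0 [560 122 240]
[-62.  48.  64.  80. -43.  79. -93.] err 0.0 [570 330 250]
[-25.        113.0440889 217.3518296] [-25.         137.72159142 221.35443739]
[-75.  39.  71.  96. -38.  73. -92.] err 0.0 [460. 295. 279.]
[-73.  37.  71.  98. -37.  72. -90.] err 0.0 [460. 271. 276.]
[-71.  36.  71. 101. -37.  70. -86.] err 0.0 [460. 238. 269.]
[-69.  36.  70. 104. -37.  67. -83.] err 0.0 [465. 208. 257.]
[-65.  36.  69. 106. -38.  65. -79.] err 0.0 [472. 181. 241.]
[-61.  38.  67. 107. -39.  63. -75.] err 0.0 [483. 157. 220.]
[-56.  39.  64. 108. -41.  60. -71.] err 0.0 [496. 139. 196.]
[-53.  42.  62. 108. -44.  58. -68.] err 0.0 [511. 127. 169.]
[-49.  45.  59. 107. -46.  56. -66.] err 0.0 [528. 121. 141.]
[-49.  45.  59. 107. -46.  56. -66.] err 0.0 [529. 121. 140.]
```

```bash
python3 -c "
from pl import *
plan([560,122,240],RT@RyT(-32))"
```

```text
t 20.55 tcp [519.8 122.8 203.9] rot [-179.8  -10.3   -6.1] w 42.6 F [-0.2  0.6  0.5]
target [560 122 240] total tool delta mm [ 45.8  -3.6 -28.4] norm [ 0.306 -0.024 -0.189] ang norm [-0.006 -0.36   0.005] rows>=1.0
slope tcp [  1.  -27.4 115.9]
```

>>> servo_tool --angular '[[0, -0.12, 0], [0, -0.12, 0], [0, -0.12, 0], [0, 0, 0], [0, 0, 0]]' --delta_pos '[[0.06, 0, -0.1], [0.12, 0, -0.1], [0.12, 0, 0], [0, 0, 0], [0, 0, 0]]' --claw '[1, 1, 1, 1, 1]'

```text
time: 21.18
tcp_pos: [558.1, 118.4, 235.4]
tool_rot: [-179.9, 0.3, -6.1]
contact_force: [-0.2, -1.1, 0.7]
gripper_width: 0.3
```

```bash
python3 - <<'E'
from pl import *
plan([570,330,250],RT@RyT(-32))
snap('top','top12');snap('scene','scene12')
# bar angle & gouge check from top
X=cloud(load('top12'));S=((X-O)@RS).reshape(-1,3);S=S[np.isfinite(S).all(1)]
for y0 in(84,28,-28,-84):
    k=S[(abs(S[:,1]-y0)<20)&(S[:,0]>-110)&(S[:,0]<0)&(S[:,2]>40)&(S[:,2]<56)]
    n=S[(abs(S[:,1]-y0)<18)&(S[:,0]>60)&(S[:,0]<140)&(S[:,2]>25)&(S[:,2]<50)]
    print(y0,len(k),np.median(k,0).round(1) if len(k) else '', np.percentile(k[:,0],98).round(1) if len(k) else '','blade',np.median(n,0).round(1),n[:,0].max().round(1))
E
```

```text
t 21.18 tcp [558.1 118.4 235.4] rot [-179.9    0.3   -6.1] w 0.3 F [-0.2 -1.1  0.7]
target [570 330 250] total tool delta mm [ -10.8 -211.7  -14.2] norm [-0.072 -1.411 -0.095] ang norm [-0.003  0.011  0.003] rows>=3.9
slope tcp [ 50.4 -27.7 122.3]
84 0   blade [102.8  94.1  33.7] 102.8
  return _methods._mean(a, axis=axis, dtype=dtype,
  ret = um.true_divide(
Traceback (most recent call last):
ValueError: zero-size array to reduction operation maximum which has no identity
```

View pics/top12.png

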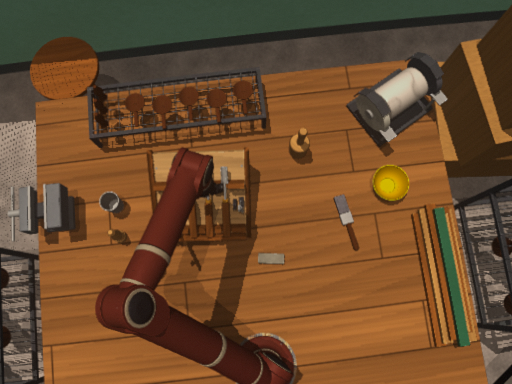

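>>> servo_tool --angular '[[0, 0, 0], [0, 0, 0], [0, 0, 0], [0, 0, 0], [0, 0, 0]]' --delta_pos '[[-0.01, -0.28, -0.05], [-0.01, -0.28, -0.03], [-0.01, -0.28, -0.02], [-0.02, -0.28, 0], [-0.02, -0.28, 0]]' --claw '[1, 1, 1, 1, 1]'

```text
time: 21.9
tcp_pos: [570.0, 330.1, 251.9]
tool_rot: [-179.9, 0.2, -6.0]
contact_force: [0.9, 0.5, -0.2]
gripper_width: 0.0
```

>>> servo_tool --angular '[[0, 0, 0]]' --delta_pos '[[0, 0, 0]]' --claw '[1]'

```text
time: 22.02
tcp_pos: [569.0, 334.0, 250.4]
tool_rot: [-179.8, 0.3, -5.5]
contact_force: [-0.3, -0.1, 0.4]
gripper_width: 0.3
```

```bash
python3 - <<'E'
from arc import *
snap('top','top13');snap('scene','scene13')
plan(s2w(arcp(1.41,m=30)),RT@RyT(-32))
print(manip.observe()['qpos'].round(1))
for n in('top13','scene13'):
    c=load(n);im=c['image'].copy()
    for q in(1.35,1.41,1.47):
        d=np.array([0,-np.cos(q),np.sin(q)])
        a,b=proj(c,np.array([s2w([-25,122,54]),s2w(np.array([-25,122,54])+250*d)])).round().astype(int)
        cv2.line(im,tuple(map(int,a)),tuple(map(int,b)),(0,255,0) if q==1.41 else (255,255,0),1)
    im=im[140:260,140:260] if n[0]=='t' else im[60:180,270:390]
    cv2.imwrite(f'pics/b_{n}.png',cv2.resize(im,None,fx=5,fy=5,interpolation=cv2.INTER_CUBIC))
E
```

```text
t 22.12 tcp [570.2 328.3 251.6] rot [-180.     0.2   -6. ] w 0.1 F [ 0.1  0.5 -0.6]
target [460.3 300.3 280.2] total tool delta mm [-106.4   39.4  -28.2] norm [-0.71   0.263 -0.188] ang norm [-0.001  0.007  0.006] rows>=2.1
slope tcp [ 49.9 182.4 141.6]
[-61.5  47.9  64.   79.4 -43.   78.9 -93.2]
```

View pics/b_top13.png

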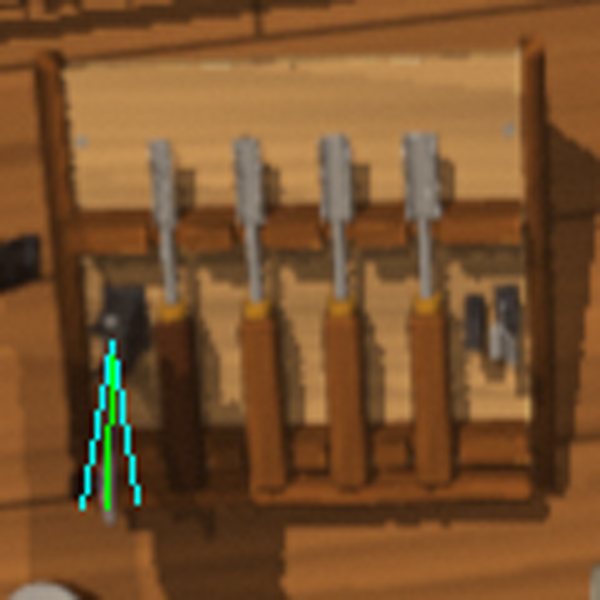

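View pics/b_scene13.png

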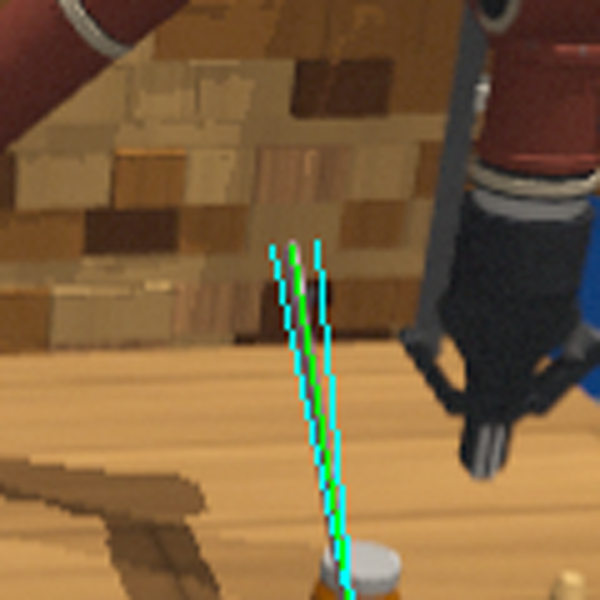

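```bash
python3 - <<'E'
from arc import *
p=s2w(arcp(1.41,r=175,m=30));print(p)
for a in(1.41,1.2,1.0,.8,.6,.4,.2,.1,0):print(a,s2w(arcp(a,r=175)).round(1))
plan(p,RT@RyT(-32))
E
```

```text
[454.92090898 299.29978669 288.521192  ]
1.41 [454.3 269.6 284.4]
1.2 [455.2 233.7 276.8]
1.0 [459.8 201.6 263.8]
0.8 [468.  172.8 245.8]
0.6 [479.4 148.5 223.4]
0.4 [493.6 129.6 197.7]
0.2 [509.9 116.8 169.5]
0.1 [518.7 112.9 154.9]
0 [527.7 110.8 140.1]
t 22.12 tcp [570.2 328.3 251.6] rot [-180.     0.2   -6. ] w 0.1 F [ 0.1  0.5 -0.6]
target [454.9 299.3 288.5] total tool delta mm [-111.7   41.   -36.6] norm [-0.745  0.273 -0.244] ang norm [-0.001  0.007  0.006] rows>=2.3
slope tcp [ 49.9 182.4 141.6]
```

>>> servo_tool --angular '[[0, 0, 0], [0, 0, 0], [0, 0, 0], [0, 0, 0], [0, 0, 0]]' --delta_pos '[[-0.25, 0, -0.08], [-0.25, 0, -0.08], [-0.245, 0.07, -0.084], [0, 0.2, 0], [0, 0, 0]]' --claw '[1, 1, 1, 1, 1]'

```text
time: 22.75
tcp_pos: [455.5, 295.8, 290.0]
tool_rot: [-179.8, 0.2, -6.5]
contact_force: [-0.1, 0.4, 1.0]
gripper_width: 0.1
```

```bash
python3 - <<'E'
from arc import *
snap('scene','scene14')
plan(s2w(arcp(1.2,r=175)),RT@RyT(-32))
print(manip.observe()['qpos'].round(1))
cv2.imwrite('pics/s14.png',cv2.resize(load('scene14')['image'][60:180,270:390],None,fx=5,fy=5,interpolation=cv2.INTER_CUBIC))
E
```

```text
t 22.80 tcp [455.7 297.8 289.5] rot [-179.8    0.2   -6.3] w -0.2 F [ 0.8 -0.   0.6]
target [455.2 233.7 276.8] total tool delta mm [ 6.6 63.8 12.5] norm [0.044 0.425 0.083] ang norm [-0.007  0.006 -0.005] rows>=1.2
slope tcp [-23.7 139.6 232.3]
[-75.1  37.5  70.6  95.3 -36.9  74.2 -93.7]
```

View pics/s14.png

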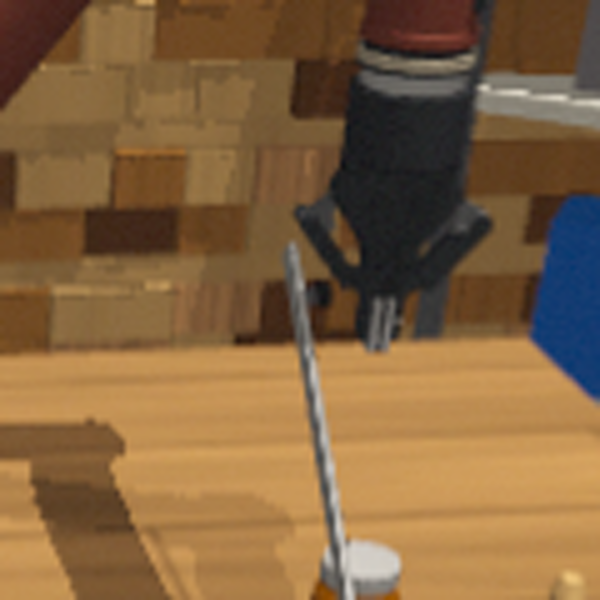

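>>> servo_tool --angular '[[0, 0, 0], [0, 0, 0], [0, 0, 0], [0, 0, 0], [0, 0, 0]]' --delta_pos '[[0.01, 0.09, 0.01], [0.01, 0.09, 0.02], [0.01, 0.09, 0.02], [0.01, 0.09, 0.02], [0.005, 0.07, 0.01]]' --claw '[1, 1, 1, 1, 1]'

```text
time: 23.42
tcp_pos: [455.7, 233.9, 276.5]
tool_rot: [-179.9, 0.2, -6.1]
contact_force: [-0.0, 0.1, -0.2]
gripper_width: -0.3
```

```bash
python3 - <<'E'
from arc import *
snap('scene','scene15')
plan(s2w(arcp(1.0,r=175)),RT@RyT(-32))
plan(s2w(arcp(.8,r=175)),RT@RyT(-32))
print(manip.observe()['qpos'].round(1))
cv2.imwrite('pics/s15.png',cv2.resize(load('scene15')['image'][60:180,270:390],None,fx=5,fy=5,interpolation=cv2.INTER_CUBIC))
E
```

```text
t 23.48 tcp [455.4 232.3 276.5] rot [-180.     0.2   -6.2] w -0.1 F [-0.4 -1.9 -0.2]
target [459.8 201.6 263.8] total tool delta mm [ 7.8 30.  12.7] norm [0.052 0.2   0.085] ang norm [-0.002  0.007 -0.002] rows>=0.6
slope tcp [-24.8  74.5 217.8]
t 23.48 tcp [455.4 232.3 276.5] rot [-180.     0.2   -6.2] w -0.1 F [-0.4 -1.9 -0.2]
target [468.  172.8 245.8] total tool delta mm [19.1 57.7 30.6] norm [0.127 0.385 0.204] ang norm [-0.002  0.007 -0.002] rows>=1.2
slope tcp [-24.8  74.5 217.8]
[-71.6  35.   70.8 101.4 -35.3  69.9 -87.1]
```

View pics/s15.png

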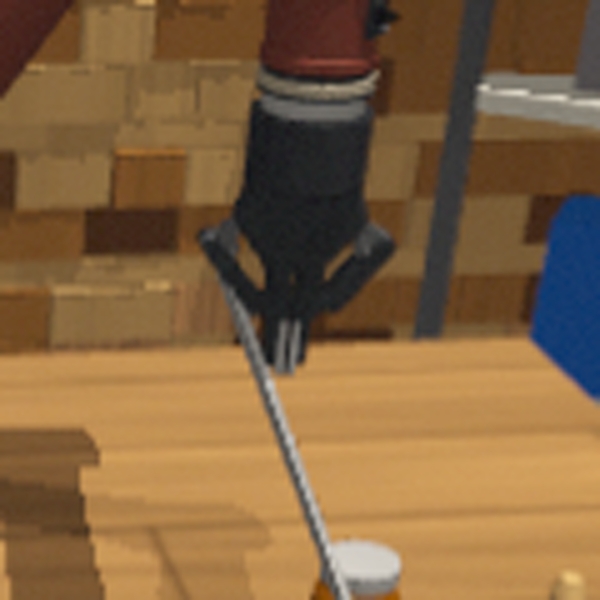

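>>> servo_tool --angular '[[0, 0, 0], [0, 0, 0], [0, 0, 0], [0, 0, 0], [0, 0, 0]]' --delta_pos '[[0.017, 0.075, 0.03], [0.02, 0.075, 0.035], [0.027, 0.08, 0.042], [0.032, 0.075, 0.048], [0.032, 0.08, 0.048]]' --claw '[1, 1, 1, 1, 1]'

```text
time: 24.1
tcp_pos: [468.7, 174.7, 245.4]
tool_rot: [-179.9, 0.2, -6.1]
contact_force: [-0.1, 0.3, -0.1]
gripper_width: 0.0
```

```bash
python3 - <<'E'
from arc import *
snap('scene','scene16')
plan(s2w(arcp(.6,r=175)),RT@RyT(-32))
plan(s2w(arcp(.4,r=175)),RT@RyT(-32))
print(manip.observe()['qpos'].round(1))
cv2.imwrite('pics/s16.png',cv2.resize(load('scene16')['image'][80:200,250:370],None,fx=5,fy=5,interpolation=cv2.INTER_CUBIC))
E
```

```text
t 24.15 tcp [468.5 172.5 244.9] rot [180.    0.2  -6.3] w -0.0 F [-0.9 -0.7 -0. ]
target [479.4 148.5 223.4] total tool delta mm [13.5 22.7 21.4] norm [0.09  0.151 0.143] ang norm [ 0.001  0.007 -0.002] rows>=0.6
slope tcp [-25.   16.5 180.6]
t 24.15 tcp [468.5 172.5 244.9] rot [180.    0.2  -6.3] w -0.0 F [-0.9 -0.7 -0. ]
target [493.6 129.6 197.7] total tool delta mm [29.8 39.9 47.2] norm [0.198 0.266 0.314] ang norm [ 0.001  0.007 -0.002] rows>=1.2
slope tcp [-25.   16.5 180.6]
[-64.3  35.2  68.4 105.9 -36.3  64.9 -79. ]
```

View pics/s16.png

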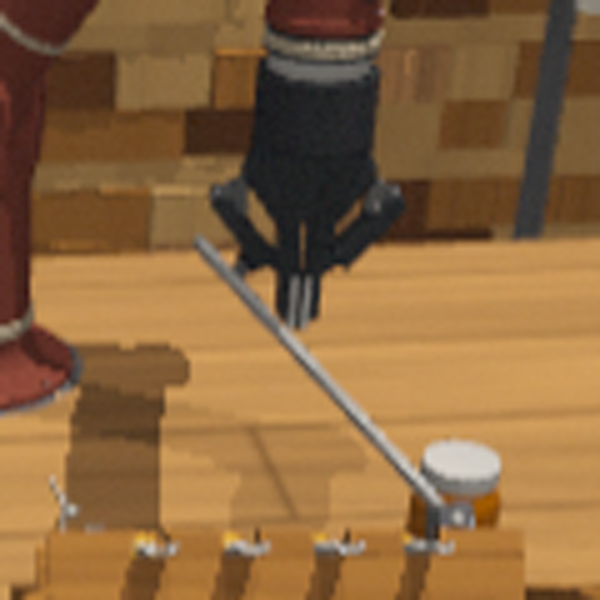

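>>> servo_tool --angular '[[0, 0, 0], [0, 0, 0], [0, 0, 0], [0, 0, 0], [0, 0, 0]]' --delta_pos '[[0.035, 0.06, 0.055], [0.038, 0.06, 0.06], [0.04, 0.055, 0.065], [0.042, 0.048, 0.067], [0.043, 0.043, 0.067]]' --claw '[1, 1, 1, 1, 1]'

```text
time: 24.78
tcp_pos: [494.1, 132.3, 198.0]
tool_rot: [-179.9, 0.2, -6.1]
contact_force: [-0.4, -0.9, -0.4]
gripper_width: -0.1
```

```bash
python3 - <<'E'
from arc import *
plan(s2w(arcp(.2,r=175)),RT@RyT(-32))
plan(s2w(arcp(.1,r=175)),RT@RyT(-32))
E
```

```text
t 24.77 tcp [494.1 132.3 198. ] rot [-179.9    0.2   -6.1] w -0.1 F [-0.4 -0.9 -0.4]
target [509.9 116.8 169.5] total tool delta mm [17.4 13.8 28.4] norm [0.116 0.092 0.189] ang norm [-0.003  0.006  0.004] rows>=0.7
slope tcp [-24.7 -20.7 125.1]
t 24.77 tcp [494.1 132.3 198. ] rot [-179.9    0.2   -6.1] w -0.1 F [-0.4 -0.9 -0.4]
target [518.7 112.9 154.9] total tool delta mm [26.6 16.7 43. ] norm [0.177 0.111 0.287] ang norm [-0.003  0.006  0.004] rows>=1.0
slope tcp [-24.7 -20.7 125.1]
```

>>> servo_tool --angular '[[0, 0, 0], [0, 0, 0], [0, 0, 0], [0, 0, 0], [0, 0, 0]]' --delta_pos '[[0.045, 0.035, 0.072], [0.045, 0.032, 0.072], [0.045, 0.025, 0.072], [0.042, 0.019, 0.071], [0, 0, 0]]' --claw '[1, 1, 1, 1, 1]'

```text
time: 25.4
tcp_pos: [518.2, 113.3, 154.7]
tool_rot: [-179.9, 0.3, -6.1]
contact_force: [-0.9, -0.1, 0.0]
gripper_width: -0.0
```

```bash
python3 - <<'E'
from arc import *
snap('scene','scene17');snap('top','top17')
plan(s2w(arcp(.0,r=175)),RT@RyT(-32))
cv2.imwrite('pics/s17.png',cv2.resize(load('scene17')['image'][100:220,240:360],None,fx=5,fy=5,interpolation=cv2.INTER_CUBIC))
E
```

```text
t 25.50 tcp [518.3 113.6 155.6] rot [-179.9    0.2   -6.1] w 0.0 F [0.5 0.5 0.2]
target [527.7 110.8 140.1] total tool delta mm [ 9.7  1.8 15.5] norm [0.065 0.012 0.103] ang norm [-0.003  0.006  0.005] rows>=0.3
slope tcp [-25.  -36.7  75.3]
```

View pics/s17.png

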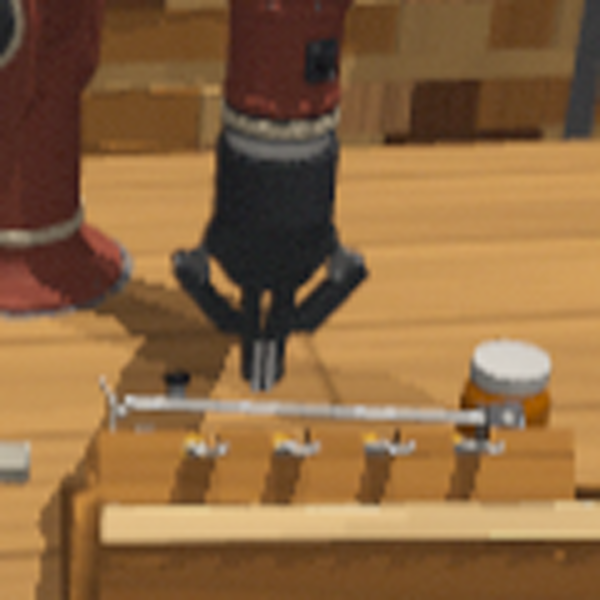

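>>> servo_tool --angular '[[0, 0, 0], [0, 0, 0], [0, 0, 0], [0, 0, 0]]' --delta_pos '[[0.018, 0.006, 0.028], [0.015, 0, 0.024], [0.009, 0, 0.014], [0, 0, 0]]' --claw '[1, 1, 1, 1]'

```text
time: 26.0
tcp_pos: [524.5, 112.1, 145.5]
tool_rot: [-179.9, 0.2, -6.1]
contact_force: [0.7, 0.1, 0.3]
gripper_width: 0.5
```

>>> servo_tool --angular '[[0, 0, 0], [0, 0, 0], [0, 0, 0], [0, 0, 0]]' --delta_pos '[[0.011, 0, 0.017], [0, 0, 0], [0.007, 0, 0.011], [0, 0, 0]]' --claw '[1, 1, 1, 1]'

```text
time: 26.5
tcp_pos: [526.5, 111.8, 142.2]
tool_rot: [-179.8, 0.3, -6.1]
contact_force: [-2.7, 0.5, 5.9]
gripper_width: 0.1
```

>>> servo_tool --angular '[[0, 0, 0], [0, 0, 0], [0, 0, 0], [0, 0, 0]]' --delta_pos '[[0.007, 0, 0.011], [0, 0, 0], [0.004, 0, 0.006], [0, 0, 0]]' --claw '[1, 1, 1, 1]'

```text
time: 27.0
tcp_pos: [526.7, 111.8, 141.7]
tool_rot: [-179.7, 0.4, -6.1]
contact_force: [-10.4, 2.1, 22.7]
gripper_width: 0.2
```

```bash
python3 - <<'E'
from arc import *
plan(s2w(arcp(.0,r=175)),RT@RyT(-32))
snap('scene','scene18')
cv2.imwrite('pics/s18.png',cv2.resize(load('scene18')['image'][100:220,240:360],None,fx=5,fy=5,interpolation=cv2.INTER_CUBIC))
E
```

```text
t 27.00 tcp [526.7 111.8 141.7] rot [-179.7    0.4   -6.1] w 0.2 F [-10.4   2.1  22.7]
target [527.7 110.8 140.1] total tool delta mm [1.1 0.9 1.6] norm [0.007 0.006 0.011] ang norm [-0.011  0.015  0.004] rows>=0.1
slope tcp [-25.1 -37.6  59. ]
```

View pics/s18.png

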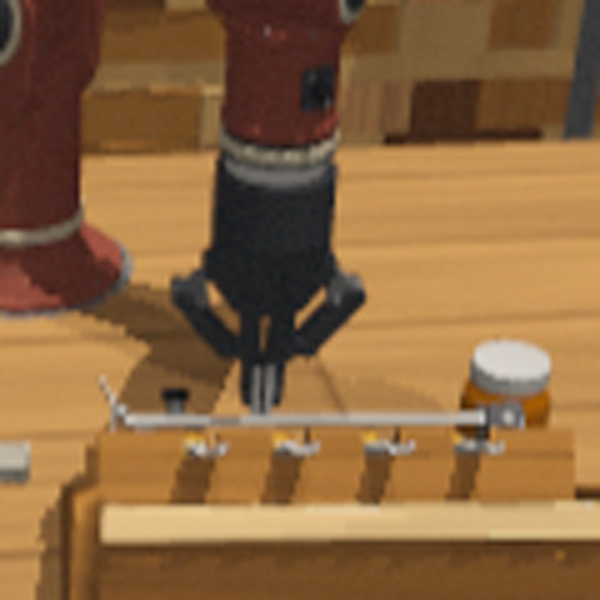

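>>> servo_tool --angular '[[0, 0, 0], [0, 0, 0], [0, 0, 0], [0, 0, 0], [0, 0, 0]]' --delta_pos '[[-0.02, 0, -0.03], [-0.06, 0, -0.1], [-0.1, 0, -0.2], [-0.15, 0, -0.2], [-0.2, 0, -0.2]]' --claw '[1, 1, 1, 1, 1]'

```text
time: 27.68
tcp_pos: [449.4, 119.5, 249.9]
tool_rot: [-179.9, 0.1, -6.1]
contact_force: [-0.5, 0.5, -0.1]
gripper_width: 0.3
```

```bash
python3 - <<'E'
from pl import *
print(manip.observe()['qpos'].round(1));plan([455,113,260],RT@RyT(-32))
snap('scene','scene19');snap('top','top19')
cv2.imwrite('pics/s19.png',cv2.resize(load('scene19')['image'][130:230,240:360],None,fx=6,fy=6,interpolation=cv2.INTER_CUBIC))
cv2.imwrite('pics/t19.png',cv2.resize(load('top19')['image'][140:260,140:260],None,fx=5,fy=5,interpolation=cv2.INTER_CUBIC))
E
```

```text
[-62.3  31.6  70.  110.4 -33.8  62.5 -74.3]
t 27.68 tcp [449.4 119.5 249.9] rot [-1.799e+02  1.000e-01 -6.100e+00] w 0.3 F [-0.5  0.5 -0.1]
target [455 113 260] total tool delta mm [  6.3   5.9 -10.1] norm [ 0.042  0.039 -0.067] ang norm [-0.003  0.005  0.003] rows>=0.2
slope tcp [-33.7 -38.3 191.9]
```

View pics/s19.png

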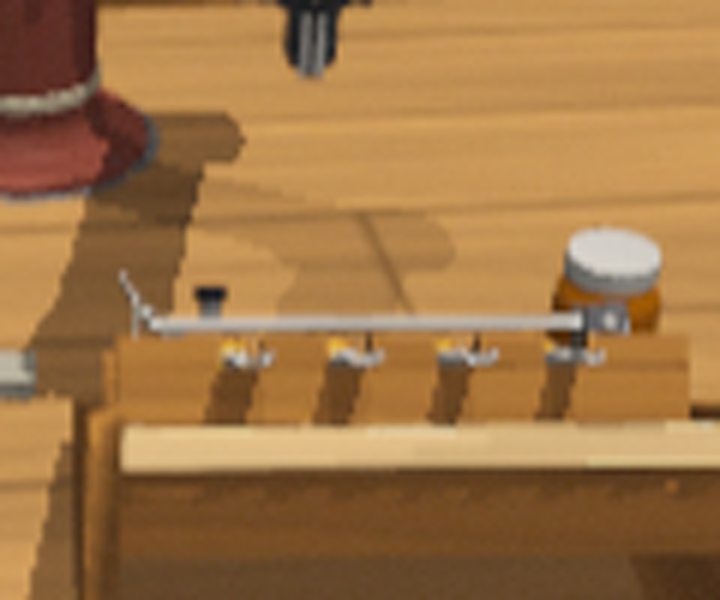

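View pics/t19.png

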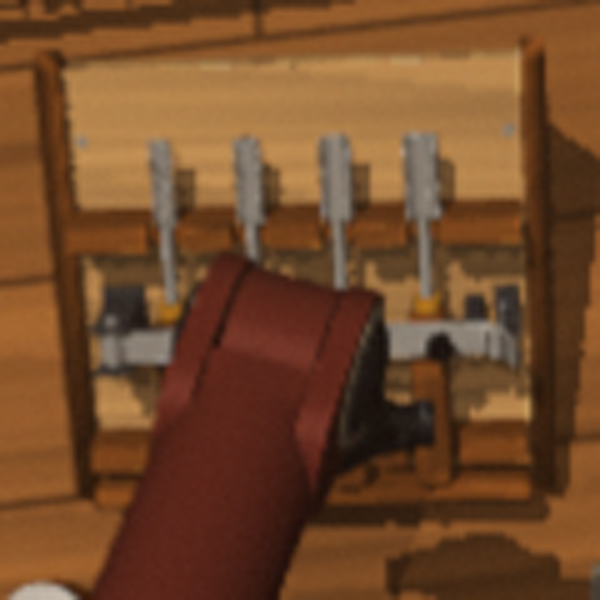

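>>> servo_tool --angular '[[0, 0, 0], [0, 0, 0], [0, 0, 0], [0, 0, 0], [0, 0, 0]]' --delta_pos '[[0, 0.2, -0.1], [0, 0.3, -0.1], [0, 0.3, 0], [0, 0.3, 0], [0, 0.3, 0]]' --claw '[1, 1, 1, 1, 1]'

```text
time: 28.4
tcp_pos: [427.8, -90.5, 278.1]
tool_rot: [-179.9, 0.2, -6.1]
contact_force: [0.3, -0.4, -0.9]
gripper_width: 0.0
```

>>> servo_tool --angular '[[0, 0, 0], [0, 0, 0], [0, 0, 0]]' --delta_pos '[[0, 0.3, 0], [0, 0, 0], [0, 0, 0]]' --claw '[1, 1, 1]'

```text
time: 28.78
tcp_pos: [423.2, -133.4, 277.8]
tool_rot: [-179.9, 0.2, -6.1]
contact_force: [0.5, -0.6, -1.0]
gripper_width: -0.4
```

```bash
python3 - <<'E'
from pl import *
plan([455,113,260],RT@RyT(-32))
c=snap('scene','scene20');t=snap('top','top20')
S=((cloud(t)-O)@RS).reshape(-1,3);S=S[np.isfinite(S).all(1)]
for y0 in(84,28,-28,-84):
    k=S[(abs(S[:,1]-y0)<20)&(S[:,0]>-105)&(S[:,0]<-45)&(S[:,2]>40)&(S[:,2]<52)]
    n=S[(abs(S[:,1]-y0)<18)&(S[:,0]>60)&(S[:,0]<140)&(S[:,2]>25)&(S[:,2]<50)]
    print(y0,len(k),np.median(k,0).round(1),'blade',np.median(n,0).round(1),n[:,0].max().round(1))
b=S[(abs(S[:,0]+25)<7)&(S[:,1]>-120)&(S[:,1]<100)&(S[:,2]>48)&(S[:,2]<72)]
b=b[(abs(b[:,1]+93)>16)];pf=np.polyfit(b[:,1],b[:,2],1)
b=b[abs(b[:,2]-np.polyval(pf,b[:,1]))<4];pf=np.polyfit(b[:,1],b[:,2],1);print('bar slope q~',-pf[0],'z',np.polyval(pf,[100,0,-110]).round(1),len(b))
im=cv2.resize(c['image'][140:210,250:370],None,fx=6,fy=6,interpolation=cv2.INTER_CUBIC)
for q,cl in((0,(0,255,0)),(.045,(0,0,255))):
    d=np.array([0,-np.cos(q),np.sin(q)]);u=np.array([0,np.sin(q),np.cos(q)])
    H=np.array([-14,122,54.])+3*u
    P=proj(c,np.array([s2w(H+20*d),s2w(H+250*d)]));P=((P-[250,140]+.5)*6).round().astype(int)
    cv2.line(im,tuple(map(int,P[0])),tuple(map(int,P[1])),cl,1)
cv2.imwrite('pics/s20.png',im);cv2.imwrite('pics/t20.png',cv2.resize(t['image'][140:260,140:260],None,fx=5,fy=5,interpolation=cv2.INTER_CUBIC))
E
```

```text
t 28.77 tcp [ 423.2 -133.4  277.8] rot [-179.9    0.2   -6.1] w -0.4 F [ 0.5 -0.6 -1. ]
target [455 113 260] total tool delta mm [   5.6 -248.3   18.4] norm [ 0.038 -1.655  0.123] ang norm [-0.005  0.007  0.004] rows>=4.5
slope tcp [ -17.8 -292.5  214.9]
84 115 [-73.7  84.4  46.9] blade [82.8 87.5 35.4] 107.0
28 112 [-71.4  26.7  46.9] blade [85.  31.2 33.8] 107.3
-28 117 [-75.7 -28.   45.8] blade [ 85.1 -25.2  34.2] 109.0
-84 112 [-74.2 -84.6  46.3] blade [ 85.  -81.7  33.7] 108.1
bar slope q~ -0.0068589464604113535 z [57.5 56.8 56. ] 191
```

View pics/s20.png

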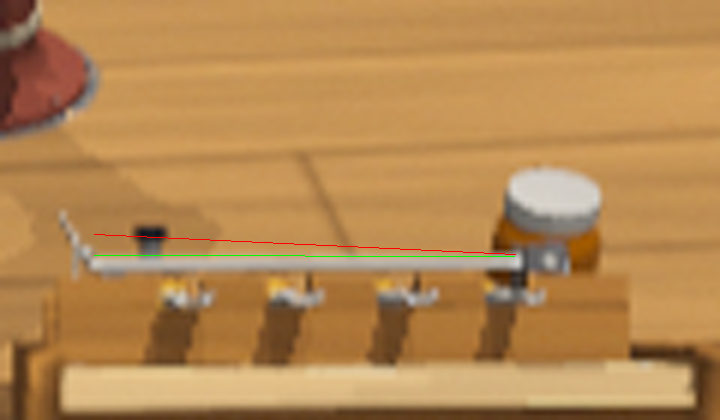

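View pics/t20.png

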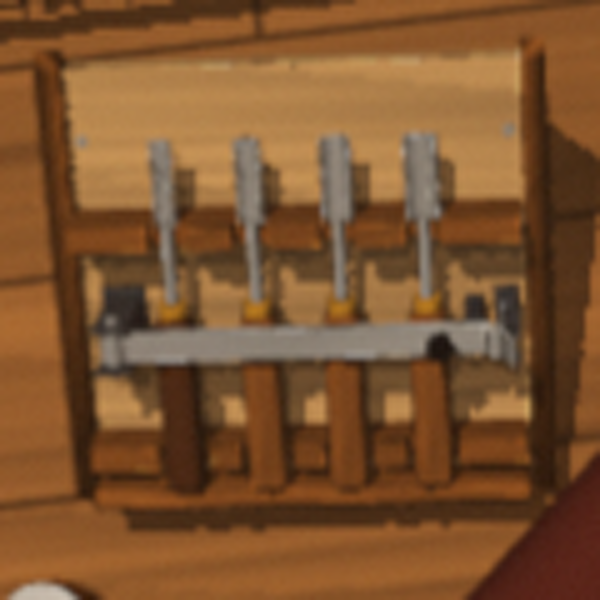

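View pics/top20.png

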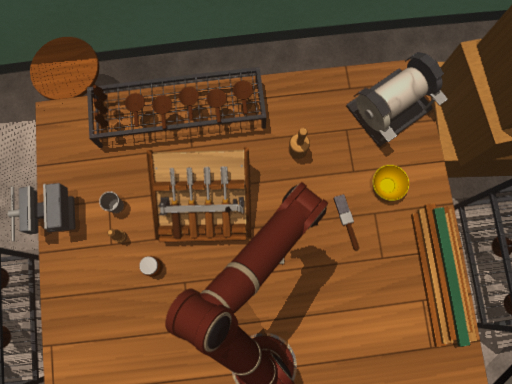

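The pictures show the bar flat at q≈0, with its end at pixel (95, 262) of the zoom under the catch bump. The gouge sits level with its neighbours, and nothing else has moved. I'm handing the job in.

```bash
python3 -c "
from cell import workorder
print(workorder.job_done())"
```

```text
the job is handed in; nothing more can be done
None
```

The loose gouge is in the empty place, let go, and the keeper bar is shut under its catch. I handed the job in at about 28.8 s. It reported no verdict.

**What I did**
- My first carry to the rack, with the gouge held square to the tool, ran joints 5 and 6 to their range limits. I took the gouge back to the bench, gripped it again with the tool tilted about 22°, and then seated it (10 N contact before I let go).
- I swung the bar down with the shut fingers from its outer side. I then pressed it to a firm stop, about 25 N at roughly 160 mm from the hinge, and backed off.

**Last checks**

| Check | Measured | Wanted |
|---|---|---|
| Gouge handle, across (y) | −28 mm | −38 to −18 mm |
| Gouge handle, top face above the board | 46 mm | 47 mm |
| Gouge in line with the slope | about 1°, same as its neighbours | under 5.7° (0.1 rad) |
| Gouge blade | up the slope, tip at about x = 109 mm | above 80 mm |
| Bar angle | −0.007 rad from the depth picture | below 0.015 rad |

- **Bar:** The scene picture agrees with the flat line and not with the 0.045 rad "resting on the catch" line. I did not see the snap itself as a separate force step.
- **Slope position:** I judged the gouge's position along the slope from its blade tip lining up with its neighbours' (107 to 109 mm), not from the butt.
- **Other things:** The tools already in the rack and the brush, bowl, mallet, jar and tumbler look unmoved in the last top picture. I judged that by eye. The arm covered part of that view, including the stone.
- **Robot:** At hand-in the arm stood clear of everything, with force readings at noise level.

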